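Unclip the orange sockets and tip them into the wash basket

ROBOT

A 6-joint arm with a two-finger parallel gripper is mounted at the origin on the work surface. World frame = base frame: x ahead of the robot, y to its left, z up, the work surface at z = 0. Lengths are in m, angles in rad, forces in N, time in s.
With the tool pointing down it reaches from about 0.425 to 1.125 m from the base axis. Payload 14.9 kg.
Tool frame: the origin (TCP) lies midway between the tips of the shut fingers; the grasp point (between the pads) lies 19 mm behind it (arm.hold_point_z is the distance from the TCP to the grasp point, in m); z points along the fingers, x is the direction in which the jaws open and shut, and the axes are right-handed (so a half turn about z gives the same grasp; the last joint's range is limited). The gripper opens to 91 mm and grips with 3 to 60 N. Pads are 32 mm wide; open, the fingers measure 118 mm over their backs; the gripper's body (76 mm by 178 mm) begins 60 mm behind the grasp point.
Start: joints at [-1.278, 0.379, 1.734, -0, 1.028, -0.033], TCP at [0.224, -0.663, 0.186] pointing down, gripper open.
Joint ranges: [-2.77, 2.77], [-0.74, 2.19], [0, 2.66], [-1.06, 4.2], [0.31, 2.87], [-3.08, 3.08]. Speed limits (rad/s): [1.89, 1.89, 2.39, 3.14, 3.14, 3.14].

INTERFACE

Orientations are given as a 3x3 rotation matrix whose columns are the frame's x, y, z axes.
In Python, from bench import arm gives the robot as it stands.
- The arm moves only by the tool carry_out, never from a script. Its arguments are lists of equal length, an entry for each row: "delta_pos": the shift along the tool's x, y, z in cm, a list of three; "angular": the turn, a rotation vector about the tool's x, y, z in degrees, a list of three; "gripper": the finger opening in cm, from 0 to 9.12. A call has 1 to 12 rows; each row shifts and turns the commanded pose from where the row before left it, along the tool's axes as they then stand; what a row does not reach is not made up. A row lasts 1/12 s, in which the tool goes at most 41.7 mm and 7.16 degrees, less where a joint would pass 70% of its speed; a pose out of reach is approached as far as the arm can. A call with a gripper value outside its range is refused whole. The fingers move at their own pace and stop on an object; the grip force is fixed at half the most. Time passes only in rows, so rows that do not move let the fingers close. It gives the time, the measured TCP pose, the force and the opening at its end, in the units of the state.
- arm.get_state(): the state, without advancing time (a new reading comes with each control period).
- arm.capture(name): name is "scene" or "top" or "wrist"; returns (picture, depth): 384x512x3 uint8, red, green, blue; 384x512 float32, m along the optical axis (not along the pixel's ray), 0 where there is no reading.
- arm.get_calibration(name): a dict with "K" (3x3 intrinsics, pixels), "k1" (the pictures are not rectified: a ray, as slopes to the right and down, at radius r is drawn at 1 + k1 r^2 times it, then the intrinsics apply), "R" (3x3) and "t" (3): a world point X has camera coordinates R X + t. Camera axes: x right, y down, z forward; pixel columns grow to the right and rows downward; lengths in m; the calibration is good to about 2 mm. A picture is of the moment at which its call begins: read the wrist's pose just before it. get_calibration takes no time and is no camera call; for the wrist camera it gives the pose at the moment of the call.
- arm.finish_job(): hands the job in, once; it reports no verdict.
Trained networks look in the newest picture that a camera, given by its name, has taken for a name from the list of things; names that differ only in an ending like _2 or _b are one class to them, and where a whole thing is asked for, a point or a joint stands for the part that bears it (a point fixed in the world has none). Each returns a list of dicts, best first, with "p" (0 to 1); they miss things now and then, are a little off and sometimes report something else, mostly with a low value. They report only what shows in the picture. A call takes as long as a camera call. They do not tell look-alikes from the thing itself.
- arm.search_frame(camera, query): "xy" ([column, row] in pixels, amid what is visible of it).
- arm.spot_point(camera, query): "xy" ([column, row] in pixels: a listed point, or the origin of a listed thing).
The state is a dict: "time_s": time; "joint_pos": joint angles; "qvel": joint speeds; "joint_torque": joint torques, N m; "eef_pos": TCP position; "tool_rot": TCP orientation; "contact_force": force on the tool from outside, world axes, zero at the start; "torque": the same for the moment, N m; "opening": finger opening in m.
Only numpy, scipy, OpenCV 4.12 (cv2) and the standard library are available. Lean on these libraries where they do the work, as an engineer would, in place of code of your own. Each camera call takes 0.05 s, during which the arm holds its last target.

TASK

Pull the two orange-sleeved sockets out of the spring-clip strip one at a time, putting each into the tipping tray before you pull the next, and leave the blue ones clipped where they are. Then lift the tray by its red handle until both sockets slide out of its open corner into the green wash basket, and lower it by the handle until it lies level again; do not let it drop.

Things in the scene. Friction and masses are not known exactly. Their poses are not given: they have to be found in the camera images.
- orange_a_mid (a point): An orange socket, to be washed: deep wrench socket, 92 mm long, 240 g, in any of the strip's four places, lying level across it. Its middle 48 mm wear an orange eight-sided sleeve, 30 mm across flats, one pair of flats upright; both ends are bare steel, 26 mm in diameter. The point is its centre; y is its axis, z up at the start.
- orange_b_mid (a point): The other orange socket, the same in every way. Lying on a flat of its sleeve, its centre is 15 mm above what it lies on, so fingers that reach far below the centre would meet the tray floor before it does: grip it some mm above the centre, or let go a few mm up.
- blue_a_mid (a point): A blue socket, stays in its clips: deep wrench socket, 92 mm long, 240 g, in any of the strip's four places, lying level across it. Its middle 48 mm wear a blue eight-sided sleeve, 30 mm across flats, one pair of flats upright; both ends are bare steel, 26 mm in diameter. The point is its centre; y is its axis, z up at the start.
- blue_b_mid (a point): The other blue socket, the same in every way. All four are clipped alike: a straight upward pull of 10 to 15 N (weight included) snaps a socket out of its jaws, and after 15 mm of lift it is free.
- strip: Fixed red clip strip, 292 (x) x 110 (y) x 8 mm; origin at the centre of its underside on the bench. Four places at x = -102, -34, 34, 102 mm; sockets lie along its y, centres 45 mm above the bench. 29 to 45 mm either side of a socket's middle, sprung steel jaws up to 62 mm high close over its bare ends; the sleeve between is free to grasp, nothing beside it being over 20 mm high.
- tray (a joint): Tilt of the hinged tray in rad: 0 level on its stop, grows as the handle is lifted, 0.9 at most. A square steel pan, 210 mm sides, 22 mm rim, 0.6 kg, set cornerwise: the corner towards the basket has no rim over a 110 mm gap, where the hinge runs across; the handle is at the opposite corner. Slippery: sockets slide from about 0.3 rad and are out by 0.6. It falls shut if let go.
- tray_floor (a point): Point on the upper face of the tray's floor, near its middle, 105 mm above the bench when level; it moves with the tray. x points to the open corner, y across, z out of the floor. The rim stands 137 mm away to either side (y), 137 mm away in -x (the handle corner), and the gap's line lies 105 mm away in +x.
- tray_handle (a point): Middle of the tray's red handle bar, 12 mm thick, 84 mm long between two struts, along its y; 115 mm above the bench when level. It moves with the tray, 287 mm from the hinge in -x and 10 mm above the floor's plane; 39 mm free between the bar and the tray's corner. The bar can turn between fingers that pinch it.
- tray_hinge (a point): Fixed point on the tray's hinge line, in the middle of the open corner's gap, 105 mm above the bench; x points level from the tray towards the basket, y is the hinge line, z up. Positive tilt lifts the handle, which lies at x = -287 mm, z = +10 mm from this point when level.
- basket_in (a point): Centre of the inner floor of the fixed green-walled wash basket beyond the open corner, 6 mm above the bench; inside 204 mm along its x (away from the tray) and 246 mm across. Walls 55 mm high towards the tray, 85 mm at the sides and 125 mm at the far end.
Things that resemble listed ones, but are neither listed nor needed, are in the scene too. Leave any black or turquoise look-alike of the part that bears orange_b_mid alone.

How it is judged:
On the way, in this order (a step that is already met when the one before it is completed fails the run):
1. one orange socket lies still in the level tray while the other is still in its clips (value of joint tray below 0.05 rad and ((x of orange_a_mid in the frame of tray_floor between -0.13 and 0.125 m and y of orange_a_mid in the frame of tray_floor between -0.13 and 0.13 m and z of orange_a_mid in the frame of tray_floor between 0.005 and 0.024 m and linear speed of orange_a below 0.05 m/s and distance of orange_b_mid from where it was at the start of the episode below 0.012 m) or (x of orange_b_mid in the frame of tray_floor between -0.13 and 0.125 m and y of orange_b_mid in the frame of tray_floor between -0.13 and 0.13 m and z of orange_b_mid in the frame of tray_floor between 0.005 and 0.024 m and linear speed of orange_b below 0.05 m/s and distance of orange_a_mid from where it was at the start of the episode below 0.012 m))), for 0.2 s.
2. both orange sockets lie still in the level tray (value of joint tray below 0.05 rad and x of orange_a_mid in the frame of tray_floor between -0.13 and 0.125 m and y of orange_a_mid in the frame of tray_floor between -0.13 and 0.13 m and z of orange_a_mid in the frame of tray_floor between 0.005 and 0.024 m and linear speed of each of orange_a, orange_b below 0.05 m/s and x of orange_b_mid in the frame of tray_floor between -0.13 and 0.125 m and y of orange_b_mid in the frame of tray_floor between -0.13 and 0.13 m and z of orange_b_mid in the frame of tray_floor between 0.005 and 0.024 m), for 0.2 s.
3. with the tray tipped up, both orange sockets have dropped into the basket (value of joint tray above 0.2 rad and x of orange_a_mid in the frame of basket_in between -0.104 and 0.104 m and y of orange_a_mid in the frame of basket_in between -0.125 and 0.125 m and z of each of orange_a_mid, orange_b_mid in the frame of basket_in below 0.075 m and x of orange_b_mid in the frame of basket_in between -0.104 and 0.104 m and y of orange_b_mid in the frame of basket_in between -0.125 and 0.125 m), for 0.1 s.
At the end, for the whole second after the job is handed in: Both orange sockets are inside the basket's walls (centres less than 75 mm above its floor), the tray is level again (within 0.05 rad), and both blue sockets are within 12 mm of where they were in their clips (x of orange_a_mid in the frame of basket_in between -0.104 and 0.104 m and y of orange_a_mid in the frame of basket_in between -0.125 and 0.125 m and z of each of orange_a_mid, orange_b_mid in the frame of basket_in below 0.075 m and x of orange_b_mid in the frame of basket_in between -0.104 and 0.104 m and y of orange_b_mid in the frame of basket_in between -0.125 and 0.125 m and value of joint tray below 0.05 rad and distance of each of blue_a_mid, blue_b_mid from where it was at the start of the episode below 0.012 m); the robot touches nothing.
It fails at once if a blue socket is pulled or knocked out of its clips (moved more than 12 mm) (distance of any of blue_a_mid, blue_b_mid from where it was at the start of the episode above 0.012 m).
It fails at once if the tray is dropped (falls faster than 3 rad/s) (velocity of joint tray below -3 rad/s).
It also fails if it takes over 72 s, if anything falls off the work surface, if the arm or the gripper's body presses on something with over 40 N, if the wrist force passes 120 N, or if a joint passes its speed limit or range.

## Working session

There is one attempt and no reset: what is moved stays moved. The work goes in short steps, Python scripts to look and compute and a tool call to move; the robot and the scene stay as the last step left them, time stands still between calls to the robot, and variables do not carry over. Pictures are saved under pics/ and viewed, and the job is handed in when it is done.

Besides the shell and the picture viewer there is one more tool, called by a JSON object that holds its "name" and its "arguments", one argument or row to a line. carry_out: Moves the arm, as the interface text tells. Its arguments: {"type":"object","properties":{"delta_pos":{"type":"array","items":{"type":"array","items":{"type":"number"}}},"angular":{"type":"array","items":{"type":"array","items":{"type":"number"}}},"gripper":{"type":"array","items":{"type":"number"}}},"required":["delta_pos","angular","gripper"]}

```bash
mkdir -p pics; cat > h.py <<'E'
import numpy as np, cv2
from bench import arm
def cap(n,f):
    p,d=arm.capture(n); cv2.imwrite('pics/'+f,p[:,:,::-1]); return p,d,arm.get_calibration(n)
def ray(c,xy):
    K=c['K'];dx=(xy[0]-K[0][2])/K[0][0];dy=(xy[1]-K[1][2])/K[1][1]
    rd=np.hypot(dx,dy); r=rd
    for _ in range(30): r=rd/(1+c['k1']*r*r)
    s=r/rd if rd>0 else 1
    return np.array([dx*s,dy*s,1.])
def atz(c,xy,z):
    R=np.array(c['R']);t=np.array(c['t']);o=-R.T@t;v=R.T@ray(c,xy)
    return o+v*(z-o[2])/v[2]
def atd(c,xy,d):
    R=np.array(c['R']);t=np.array(c['t']);return R.T@(ray(c,xy)*d-t)
def proj(c,X):
    p=np.array(c['R'])@X+np.array(c['t']);x,y=p[0]/p[2],p[1]/p[2];f=1+c['k1']*(x*x+y*y);K=c['K']
    return np.array([K[0][0]*x*f+K[0][2],K[1][1]*y*f+K[1][2]])
E
python3 - <<'E'
from h import *
np.set_printoptions(precision=4,suppress=True)
for n in ['top','scene']:
    p,d,c=cap(n,n+'0.png')
    print(n,-np.array(c['R']).T@c['t'],c['k1'])
    for q in ['orange_a_mid','blue_a_mid','strip','tray_floor','tray_handle','tray_hinge','basket_in']:
        for r in arm.spot_point(n,q):
            xy=r['xy'];z={'o':.045,'b':.045,'s':0,'t':.105}[q[0]]
            if q=='basket_in': z=.006
            if q=='tray_handle': z=.115
            dd=d[int(xy[1]),int(xy[0])]
            print(q,round(r['p'],2),np.array(xy),atz(c,xy,z),atd(c,xy,dd))
s=arm.get_state();print(s['time_s'],s['tool_rot'],s['eef_pos'],arm.hold_point_z)
E
```

```text
top [ 0.3997 -0.033   1.0586] -0.004854697664871455
blue_a_mid 0.95 [334.8 152.4] [ 0.6043 -0.2379  0.045 ] [ 0.6022 -0.2358  0.0553]
strip 0.76 [336.7 196.7] [ 0.4937 -0.2469  0.    ] [ 0.4928 -0.2448  0.0102]
tray_floor 0.78 [189.4 192.3] [0.5021 0.1267 0.105 ] [0.5022 0.1268 0.1043]
tray_floor 0.7 [263.3 198.2] [ 0.4844 -0.0501  0.105 ] [ 0.4826 -0.0497  0.1244]
tray_handle 0.7 [345.  206.5] [ 0.4599 -0.2422  0.115 ] [ 0.4635 -0.2546  0.0591]
tray_handle 0.59 [264.3 198.4] [ 0.483  -0.0523  0.115 ] [ 0.4929 -0.0546  0.0025]
tray_hinge 0.91 [141.4 189.9] [0.5103 0.242  0.105 ] [0.5102 0.2418 0.1057]
basket_in 0.72 [111.  185.9] [0.5341 0.3515 0.006 ] [0.5341 0.3516 0.0057]
scene [ 0.9397 -0.7684  0.8434] 0.0028179803373987304
orange_a_mid 0.52 [213.1 251.3] [ 0.5284 -0.2533  0.045 ] [ 0.5361 -0.2629  0.0599]
blue_a_mid 0.59 [237.6 256.8] [ 0.5998 -0.2348  0.045 ] [ 0.6051 -0.2432  0.0576]
strip 0.7 [236.3 253.1] [ 0.5698 -0.1947  0.    ] [ 0.5961 -0.2354  0.0599]
strip 0.59 [205.  259.2] [ 0.5014 -0.2612  0.    ] [ 0.5294 -0.2935  0.0537]
tray_floor 0.27 [174.5 232.8] [ 0.4288 -0.2918  0.105 ] [ 0.3979 -0.263   0.0604]
tray_handle 0.86 [238.  184.8] [ 0.4789 -0.0332  0.115 ] [0.4067 0.0819 0.0009]
tray_hinge 0.98 [285.8 153.2] [0.5291 0.2193 0.105 ] [0.5297 0.2178 0.1062]
0.8 [[ 0.3201 -0.9474  0.    ]
 [-0.9474 -0.3201  0.    ]
 [-0.     -0.     -1.    ]] [ 0.2241 -0.6632  0.186 ] 0.0188
```

View pics/top0.png

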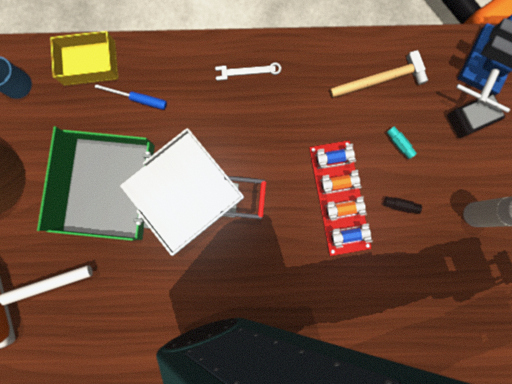

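View pics/scene0.png

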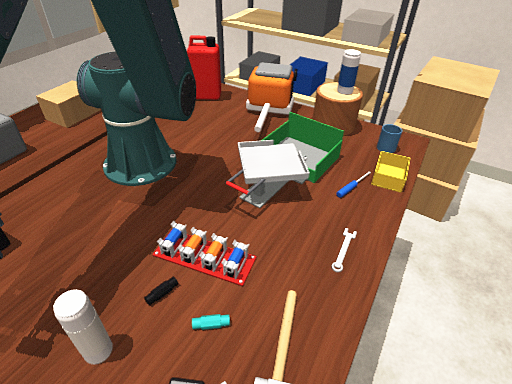

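Top view: strip at right with blue at (336,157), (350,236) and orange at (342,182), (346,209). Tray is centred at (181,192), its handle bar at (263,198) and the basket on the left. I'll refine these by colour.

```bash
cat > m.py <<'E'
from h import *
np.set_printoptions(precision=4,suppress=True)
def blobs(p,d,c,which,z,minA=20):
    hsv=cv2.cvtColor(p,cv2.COLOR_RGB2HSV);H,S,V=[hsv[:,:,i].astype(int) for i in range(3)]
    m={'orange':(H>10)&(H<20)&(S>170)&(V>150),'blue':(H>105)&(H<122)&(S>140)&(V>90),'red':((H<5)|(H>175))&(S>190)&(V>130)}[which]
    n,l,st,ce=cv2.connectedComponentsWithStats(m.astype(np.uint8))
    out=[]
    for i in range(1,n):
        if st[i,4]<minA: continue
        ys,xs=np.nonzero(l==i)
        P=np.array([atz(c,(x,y),z) for x,y in zip(xs,ys)])[:,:2]
        (cx,cy),(w,h),a=cv2.minAreaRect((P*1000).astype(np.float32))
        print(which,st[i,4],ce[i],'mean',P.mean(0),'rect',np.array([cx,cy,w,h]),a,'zmed',np.median([atd(c,(x,y),d[y,x])[2] for x,y in zip(xs,ys)]))
E
python3 - <<'E'
from m import *
p,d=arm.capture('top');c=arm.get_calibration('top')
blobs(p,d,c,'orange',.06);blobs(p,d,c,'blue',.06);blobs(p,d,c,'red',.12)
# tray: points z~.105 & .127
pts=[];rim=[]
for y in range(100,270):
  for x in range(100,260):
    if d[y,x]>0:
      X=atd(c,(x,y),d[y,x])
      if .099<X[2]<.112: pts.append(X)
      elif .118<X[2]<.135: rim.append(X)
for q in (np.array(pts),np.array(rim)):
  print(len(q),q.mean(0),cv2.minAreaRect((q[:,:2]*1000).astype(np.float32)))
f=cv2.resize(p[110:270,100:400,::-1],None,fx=2.6,fy=2.6,interpolation=cv2.INTER_CUBIC);cv2.imwrite('pics/topz.png',f)
E
```

```text
orange 485 [496.4371   9.7588] mean [ 0.9775 -0.6806] rect [ 977.3223 -675.7239   51.5916  103.8039] 15.84428882598877 zmed -0.4931766432064564
orange 165 [341.1697 182.6485] mean [ 0.5236 -0.2475] rect [ 523.8327 -247.2031   23.6562   45.0005] 8.324939727783203 zmed 0.05937402623400653
orange 160 [346.3188 209.05  ] mean [ 0.457  -0.2574] rect [ 457.5972 -257.1626   25.3185   44.052 ] 6.978028297424316 zmed 0.059534829744663106
blue 335 [480.4149  45.5672] mean [ 0.8786 -0.6293] rect [ 879.4481 -632.0786   34.9272  125.6401] 67.6841049194336 zmed 0.03044100081077296
blue 54 [501.8704  65.3148] mean [ 0.8233 -0.6805] rect [ 823.3846 -679.7422   53.7058    7.4807] 60.399600982666016 zmed 0.11182343774042608
blue 187 [472.7754  75.9037] mean [ 0.7961 -0.6021] rect [ 796.7997 -607.0688   61.5794   30.8931] 60.39792251586914 zmed 0.02998167367428288
blue 121 [498.9008  83.6529] mean [ 0.7739 -0.6681] rect [ 778.1096 -669.3215   17.0343   56.8439] 59.79322052001953 zmed 0.030788202501498052
blue 321 [147.3146 100.0093] mean [0.7489 0.243 ] rect [749.2366 244.2024  97.0142  23.5505] 72.459
[... 159 characters left out ...]
0.059183317460207385
blue 192 [351.8333 234.9896] mean [ 0.3925 -0.2681] rect [ 392.7193 -267.3949   26.3362   45.3541] 6.874166488647461 zmed 0.05939915234124447
red 1690 [337.5811 199.5556] mean [ 0.4771 -0.2243] rect [ 482.7775 -229.2234  261.3165   98.9067] 8.557966232299805 zmed 0.008688878603861167
red 145 [261.6828 198.5793] mean [ 0.4823 -0.046 ] rect [481.8496 -45.7181  11.4987  80.5978] 83.5407943725586 zmed 0.12050511821886364
7434 [0.5049 0.1493 0.1058] ((505.9759216308594, 163.63897705078125), (236.28378295898438, 231.85635375976562), 38.25202560424805)
900 [0.4967 0.0926 0.1249] ((498.1837158203125, 106.57170104980469), (276.1255798339844, 269.37335205078125), 38.1306266784668)
```

View pics/topz.png

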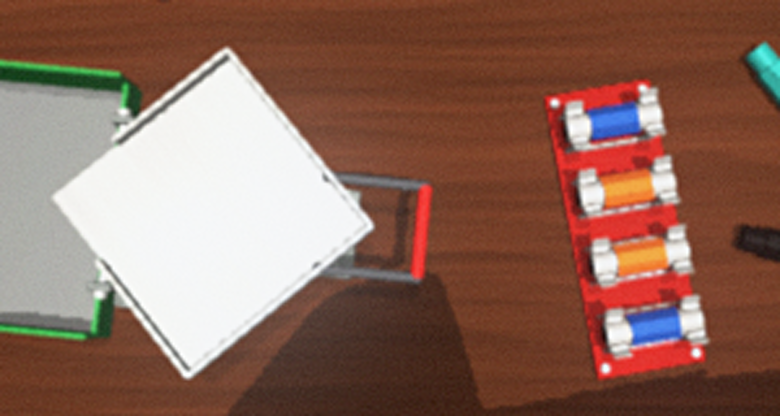

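{"name": "carry_out", "arguments": {
  "delta_pos": [
    [0, 0, -0.7],
    [0, 0, -0.7],
    [0, 0, -0.7],
    [0, 0, -0.7],
    [0, 0, -0.7],
    [0, 0, -0.7],
    [0, 0, -0.7],
    [0, 0, -0.7],
    [0, 0, -0.7],
    [0, 0, -0.7],
    [0, 0, -0.7],
    [0, 0, -0.7]
  ],
  "angular": [
    [0, 0, -6.67],
    [0, 0, -6.67],
    [0, 0, -6.67],
    [0, 0, -6.67],
    [0, 0, -6.67],
    [0, 0, -6.67],
    [0, 0, -6.67],
    [0, 0, -6.67],
    [0, 0, -6.67],
    [0, 0, -6.67],
    [0, 0, -6.67],
    [0, 0, -6.67]
  ],
  "gripper": [5.5, 5.5, 5.5, 5.5, 5.5, 5.5, 5.5, 5.5, 5.5, 5.5, 5.5, 5.5]
}}

```text
time_s: 1.85
eef_pos: [0.224, -0.6631, 0.2704]
tool_rot: [[0.988, 0.157, -0.0], [0.157, -0.988, 0.0], [-0.0, -0.0, -1.0]]
contact_force: [0.3, -0.6, 0.7]
opening: 0.055
```

{"name": "carry_out", "arguments": {
  "delta_pos": [
    [1.0, -1.0, 0],
    [2.0, -2.0, 0],
    [2.2, -2.2, 0],
    [2.2, -2.2, 0],
    [2.2, -2.2, 0],
    [2.2, -2.2, 0],
    [2.2, -2.2, 0],
    [2.2, -2.2, 0],
    [2.2, -2.2, 0],
    [2.2, -2.2, 0],
    [2.0, -2.2, 0],
    [1.5, -1.7, 0]
  ],
  "angular": [
    [0, 0, 0],
    [0, 0, 0],
    [0, 0, 0],
    [0, 0, 0],
    [0, 0, 0],
    [0, 0, 0],
    [0, 0, 0],
    [0, 0, 0],
    [0, 0, 0],
    [0, 0, 0],
    [0, 0, 0],
    [0, 0, 0]
  ],
  "gripper": [5.5, 5.5, 5.5, 5.5, 5.5, 5.5, 5.5, 5.5, 5.5, 5.5, 5.5, 5.5]
}}

```text
time_s: 2.85
eef_pos: [0.4261, -0.382, 0.2698]
tool_rot: [[0.989, 0.149, 0.0], [0.149, -0.989, 0.0], [0.0, -0.0, -1.0]]
contact_force: [0.4, -0.1, 0.4]
opening: 0.0546
```

{"name": "carry_out", "arguments": {
  "delta_pos": [
    [1.0, -1.0, 0],
    [1.5, -1.5, 0],
    [1.6, -1.6, 0],
    [1.6, -1.6, 0],
    [1.6, -1.6, 0],
    [1.6, -1.6, 0],
    [1.6, -1.6, 0],
    [1.3, -1.3, 0],
    [0, 0, 0]
  ],
  "angular": [
    [0, 0, 0],
    [0, 0, 0],
    [0, 0, 0],
    [0, 0, 0],
    [0, 0, 0],
    [0, 0, 0],
    [0, 0, 0],
    [0, 0, 0],
    [0, 0, 0]
  ],
  "gripper": [5.5, 5.5, 5.5, 5.5, 5.5, 5.5, 5.5, 5.5, 5.5]
}}

```text
time_s: 3.6
eef_pos: [0.5252, -0.2479, 0.2698]
tool_rot: [[0.989, 0.151, 0.0], [0.151, -0.989, 0.0], [0.0, -0.0, -1.0]]
contact_force: [-0.2, 0.1, -0.1]
opening: 0.055
```

```bash
python3 - <<'E'
from m import *
p,d,c=cap('wrist','w1.png')
print(arm.get_state()['eef_pos'],-np.array(c['R']).T@c['t'])
blobs(p,d,c,'orange',.06,200);blobs(p,d,c,'blue',.06,200)
E
```

```text
[ 0.5244 -0.2489  0.2698] [ 0.5112 -0.1673  0.4677]
orange 82885 [247.5861 127.0147] mean [ 0.5059 -0.1984] rect [ 498.2755 -224.8502  828.613   389.9832] 8.693493843078613 zmed -0.0008445018059761965
orange 245 [256.8082 162.5796] mean [ 0.5274 -0.2407] rect [ 525.8764 -249.0907   24.8588   46.2075] 9.300687789916992 zmed 0.05639634827699335
orange 2234 [259.5662 301.4673] mean [ 0.5722 -0.4937] rect [ 572.402  -495.1585  194.8479   56.7377] 8.709745407104492 zmed -0.0010743689089078995
blue 203 [176.1232 165.7931] mean [ 0.4041 -0.2648] rect [ 403.6573 -266.2941   12.4722   45.8345] 9.188285827636719 zmed 0.053121912511044256
blue 262 [298.0344 162.1641] mean [ 0.5905 -0.2304] rect [ 589.9266 -239.2785   28.5165   45.9414] 8.689995765686035 zmed 0.05730988667694452
```

View pics/w1.png

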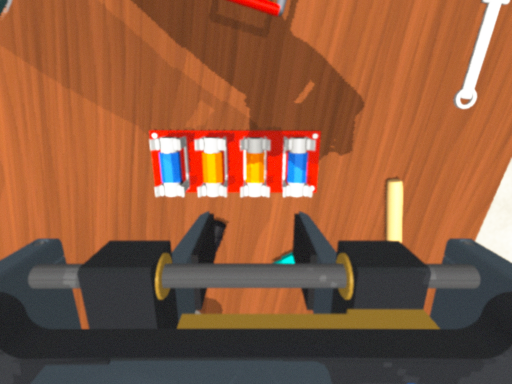

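{"name": "carry_out", "arguments": {
  "delta_pos": [
    [0, 0, 1.5],
    [0, 0, 2.5],
    [0, 0, 2.7],
    [0, 0, 2.7],
    [0, 0, 2.7],
    [0, 0, 2.7],
    [0, 0, 2.5],
    [0, 0, 2.2],
    [0, 0, 1.8],
    [0, 0, 1.2],
    [0, 0, 0.8],
    [0, 0, 0.4]
  ],
  "angular": [
    [0, 0, 0],
    [0, 0, 0],
    [0, 0, 0],
    [0, 0, 0],
    [0, 0, 0],
    [0, 0, 0],
    [0, 0, 0],
    [0, 0, 0],
    [0, 0, 0],
    [0, 0, 0],
    [0, 0, 0],
    [0, 0, 0]
  ],
  "gripper": [5.5, 5.5, 5.5, 5.5, 5.5, 5.5, 5.5, 5.5, 5.5, 5.5, 5.5, 5.5]
}}

```text
time_s: 4.65
eef_pos: [0.5235, -0.2503, 0.0323]
tool_rot: [[0.989, 0.15, -0.001], [0.15, -0.989, 0.0], [-0.001, -0.0, -1.0]]
contact_force: [0.1, -0.8, 0.0]
opening: 0.0549
```

{"name": "carry_out", "arguments": {
  "delta_pos": [
    [0, 0, 0],
    [0, 0, 0],
    [0, 0, 0],
    [0, 0, 0],
    [0, 0, 0],
    [0, 0, 0]
  ],
  "angular": [
    [0, 0, 0],
    [0, 0, 0],
    [0, 0, 0],
    [0, 0, 0],
    [0, 0, 0],
    [0, 0, 0]
  ],
  "gripper": [2.5, 2.5, 2.5, 2.5, 2.5, 2.5]
}}

```text
time_s: 5.15
eef_pos: [0.5242, -0.2501, 0.0335]
tool_rot: [[0.988, 0.151, 0.001], [0.151, -0.988, -0.0], [0.001, 0.0, -1.0]]
contact_force: [0.8, 0.3, 0.2]
opening: 0.025
```

The opening went to 25 mm, past the 30 mm sleeve. I'll look.

```bash
python3 - <<'E'
from m import *
p,d,c=cap('scene','s1.png')
f=cv2.resize(p[120:300,100:330,::-1],None,fx=3.3,fy=3.3,interpolation=cv2.INTER_CUBIC);cv2.imwrite('pics/s1z.png',f)
p,d,c=cap('top','t1.png')
f=cv2.resize(p[100:270,250:450,::-1],None,fx=3.3,fy=3.3,interpolation=cv2.INTER_CUBIC);cv2.imwrite('pics/t1z.png',f)
p,d,c=cap('wrist','w2.png')
s=arm.get_state();print(s['opening'],s['eef_pos'],s['contact_force'])
E
```

```text
0.024894026364095812 [ 0.524  -0.25    0.0331] [0.2083 0.8318 0.2058]
```

View pics/s1z.png

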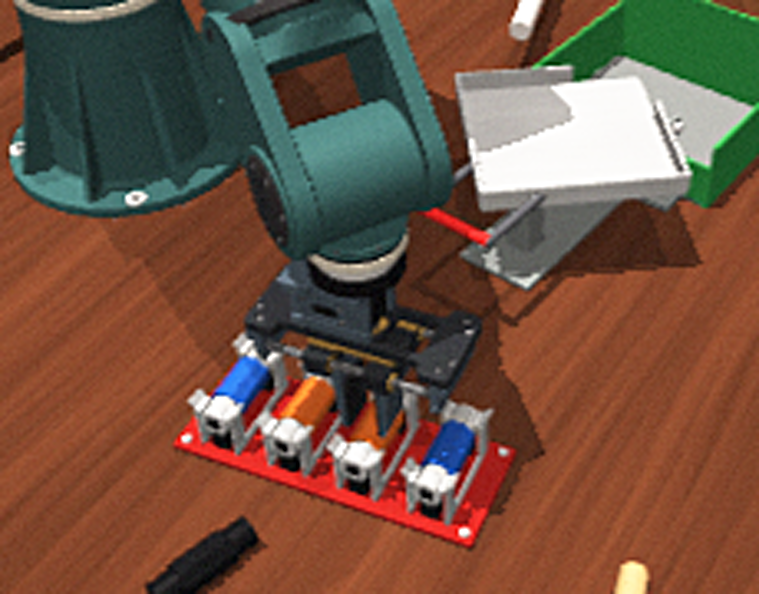

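View pics/w2.png

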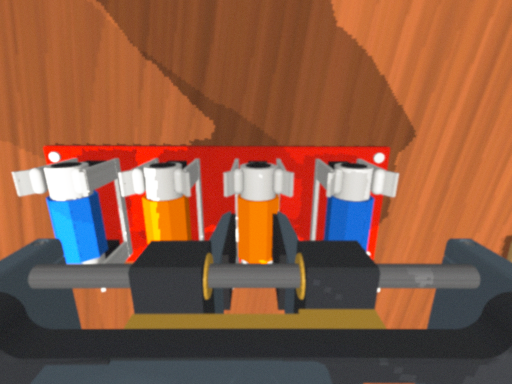

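Fingers straddle the middle of the orange sleeve. I'll command a full close and see where it stops.

{"name": "carry_out", "arguments": {
  "delta_pos": [
    [0, 0, 0],
    [0, 0, 0],
    [0, 0, 0],
    [0, 0, 0]
  ],
  "angular": [
    [0, 0, 0],
    [0, 0, 0],
    [0, 0, 0],
    [0, 0, 0]
  ],
  "gripper": [0, 0, 0, 0]
}}

```text
time_s: 5.63
eef_pos: [0.5239, -0.25, 0.033]
tool_rot: [[0.988, 0.151, -0.0], [0.151, -0.988, 0.0], [-0.0, -0.0, -1.0]]
contact_force: [-0.4, -0.5, 0.0]
opening: 0.0019
```

```bash
python3 - <<'E'
from m import *
p,d,c=cap('scene','s2.png')
f=cv2.resize(p[190:290,140:270,::-1],None,fx=5.5,fy=5.5,interpolation=cv2.INTER_CUBIC);cv2.imwrite('pics/s2z.png',f)
p,d,c=cap('wrist','w3.png')
s=arm.get_state();print(s['opening'],s['eef_pos'],s['contact_force'])
E
```

```text
0.0006387341367234104 [ 0.5239 -0.25    0.033 ] [ 1.0962 -0.3116 -0.2652]
```

View pics/s2z.png

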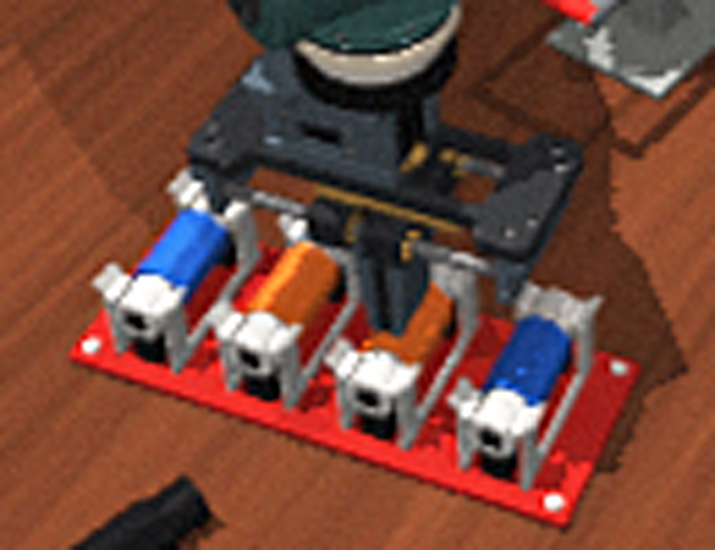

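View pics/w3.png

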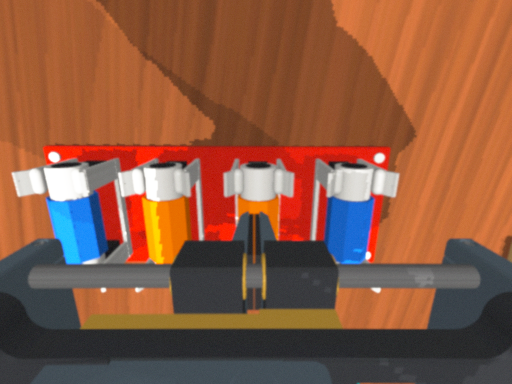

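Fingers closed over the top of the sleeve, so the tips aren't at the height the TCP reading suggests. I'll check the fingertip height by depth.

```bash
python3 - <<'E'
from m import *
p,d=arm.capture('scene');c=arm.get_calibration('scene')
for y in range(236,258,2):
    print(y,[ (x,atd(c,(x,y),d[y,x]).round(3).tolist(),p[y,x].tolist()) for x in (208,210,212)])
s=arm.get_state();print(s['joint_pos'],s['time_s'],s['torque'])
print('wrist',-np.array(arm.get_calibration('wrist')['R']).T@arm.get_calibration('wrist')['t'])
print('pred tip px',proj(c,s['eef_pos']),proj(c,s['eef_pos']+np.array([0,0,.019])))
for q in [(.525,-.2485,.06)]: print(proj(c,np.array(q)))
E
```

```text
236 [(208, [0.542, -0.286, 0.15], [22, 25, 24]), (210, [0.547, -0.284, 0.151], [24, 25, 26]), (212, [0.554, -0.284, 0.155], [17, 18, 24])]
238 [(208, [0.525, -0.265, 0.112], [24, 24, 30]), (210, [0.533, -0.267, 0.118], [39, 42, 49]), (212, [0.552, -0.282, 0.144], [26, 29, 31])]
240 [(208, [0.523, -0.264, 0.102], [34, 32, 31]), (210, [0.532, -0.267, 0.11], [44, 52, 55]), (212, [0.538, -0.266, 0.112], [52, 62, 67])]
242 [(208, [0.524, -0.266, 0.095], [34, 36, 37]), (210, [0.53, -0.265, 0.099], [43, 49, 52]), (212, [0.537, -0.265, 0.103], [54, 59, 66])]
244 [(208, [0.522, -0.265, 0.085], [35, 38, 42]), (210, [0.53, -0.266, 0.091], [35, 42, 44]), (212, [0.537, -0.266, 0.096], [58, 63, 68])]
246 [(208, [0.523, -0.266, 0.078], [33, 44, 49]), (210, [0.531, -0.268, 0.085], [28, 27, 32]), (212, [0.535, -0.265, 0.084], [57, 65, 75])]
248 [(208, [0.524, -0.269, 0.073], [35, 53, 57]), (210, [0.529, -0.266, 0.073], [34, 35, 37]), (212, [0.535, -0.266, 0.077], [47, 59, 70])]
250 [(208, [0.524, -0.27, 0.066], [113, 63, 46]), (210, [0.527, -0.265, 0.062], [117, 54, 24]), (212, [0.534, -0.265, 0.067], [55, 67, 67])]
252 [(208, [0.525, -0.272, 0.06], [180, 69, 9]), (210, [0.531, -0.271, 0.062], [208, 91, 27]), (212, [0.536, -0.268, 0.062], [191, 84, 26])]
254 [(208, [0.53, -0.279, 0.061], [184, 187, 186]), (210, [0.533, -0.274, 0.058], [202, 204, 201]), (212, [0.538, -0.272, 0.058], [169, 85, 50])]
256 [(208, [0.533, -0.283, 0.059], [255, 255, 254]), (210, [0.537, -0.28, 0.059], [245, 243, 241]), (212, [0.541, -0.276, 0.056], [207, 206, 204])]
[-0.4854  0.4224  2.0255  0.      0.6937 -0.6373] 5.7833 [-0.0314 -0.0766 -0.0377]
wrist [ 0.5107 -0.1683  0.2309]
pred tip px [212.7163 252.5685] [212.3183 248.3503]
[212.7588 246.3295]
```

```bash
python3 - <<'E'
from m import *
s=arm.get_state()
p,d=arm.capture('wrist');c=arm.get_calibration('wrist')
e=s['eef_pos']
for dz in (0,.01,.019,.03,.04): print(dz,proj(c,e+np.array([0,0,dz])))
for y in range(190,250,4):
    print(y,[ (x,atd(c,(x,y),d[y,x]).round(3).tolist(),p[y,x].tolist()) for x in (246,262)])
R=np.array(c['R']);print(R)
E
```

```text
0 [254.5192 219.6387]
0.01 [254.5605 224.6897]
0.019 [254.6012 229.6594]
0.03 [254.6562 236.3639]
0.04 [254.7118 243.1597]
190 [(246, [0.513, -0.22, 0.054], [203, 202, 196]), (262, [0.524, -0.218, 0.058], [219, 217, 212])]
194 [(246, [0.514, -0.223, 0.054], [206, 202, 197]), (262, [0.525, -0.221, 0.057], [220, 218, 212])]
198 [(246, [0.514, -0.227, 0.053], [201, 192, 182]), (262, [0.525, -0.224, 0.056], [219, 218, 213])]
202 [(246, [0.514, -0.228, 0.058], [236, 114, 0]), (262, [0.525, -0.226, 0.058], [244, 126, 0])]
206 [(246, [0.515, -0.231, 0.057], [239, 115, 0]), (262, [0.526, -0.228, 0.06], [249, 125, 0])]
210 [(246, [0.515, -0.234, 0.057], [233, 113, 0]), (262, [0.526, -0.231, 0.06], [248, 126, 0])]
214 [(246, [0.516, -0.233, 0.066], [69, 77, 84]), (262, [0.526, -0.232, 0.066], [71, 79, 85])]
218 [(246, [0.516, -0.233, 0.073], [63, 75, 79]), (262, [0.526, -0.232, 0.072], [62, 75, 84])]
222 [(246, [0.516, -0.233, 0.079], [65, 79, 84]), (262, [0.526, -0.232, 0.08], [71, 81, 87])]
226 [(246, [0.516, -0.234, 0.085], [69, 78, 87]), (262, [0.525, -0.232, 0.086], [68, 79, 88])]
230 [(246, [0.516, -0.233, 0.091], [68, 79, 86]), (262, [0.525, -0.232, 0.091], [69, 80, 86])]
234 [(246, [0.516, -0.233, 0.096], [66, 76, 86]), (262, [0.525, -0.232, 0.097], [67, 77, 87])]
238 [(246, [0.516, -0.233, 0.101], [66, 78, 83]), (262, [0.525, -0.232, 0.101], [68, 77, 85])]
242 [(246, [0.517, -0.233, 0.106], [64, 76, 80]), (262, [0.525, -0.232, 0.106], [66, 74, 83])]
246 [(246, [0.517, -0.234, 0.109], [58, 68, 76]), (262, [0.525, -0.232, 0.11], [64, 76, 81])]
[[ 0.9884  0.1517  0.0003]
 [ 0.145  -0.9458  0.2905]
 [ 0.0444 -0.2871 -0.9569]]
```

```bash
python3 - <<'E'
from m import *
s=arm.get_state();c=arm.get_calibration('wrist');e=s['eef_pos'];T=s['tool_rot']
for dz in (0,-.01,-.02,-.03,-.04): print(dz,proj(c,e+T@np.array([0,-.016,dz])))
print(s['opening'],s['joint_torque'])
a=cv2.imread('pics/w1.png')[190:260,170:340];b=cv2.imread('pics/w3.png')[190:260,170:340]
cv2.imwrite('pics/cmp.png',cv2.resize(np.vstack([a,b]),None,fx=4,fy=4,interpolation=cv2.INTER_CUBIC))
E
```

```text
0 [254.5394 200.7346]
-0.01 [254.5832 204.9946]
-0.02 [254.6315 209.6846]
-0.03 [254.6848 214.8733]
-0.04 [254.7442 220.645 ]
0.0004070713872321676 [  0.0027 -67.4649 -31.0106   0.026    0.0755  -0.0001]
```

View pics/cmp.png

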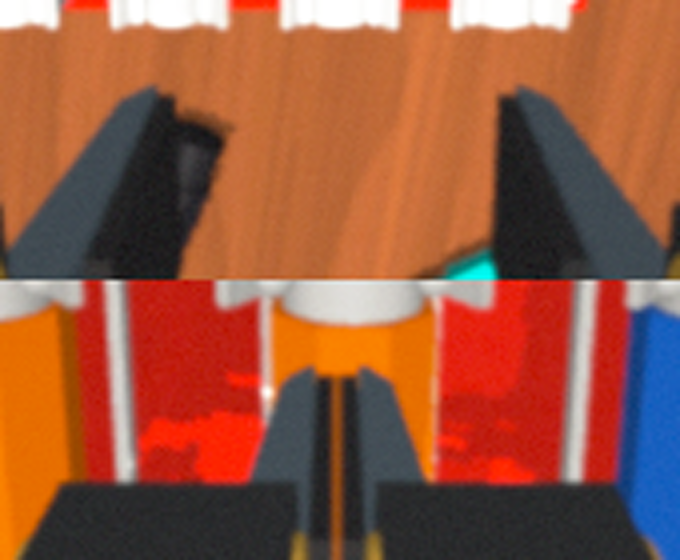

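The wrist picture explains it. Both in free air and now, the finger tips appear at row ~214, while the stated TCP would put them at row ~201. So the real tips are about 29 mm short of the reported TCP, at z ≈ 0.062, just above the sleeve. I'll trust the vision: open, go 29 mm lower and close again.

{"name": "carry_out", "arguments": {
  "delta_pos": [
    [0, 0, 0],
    [0, 0, 0],
    [0, 0, 0],
    [0, 0, 0],
    [0, 0, 0],
    [0.1, 0.0, 0.5],
    [0, 0, 0.6],
    [0, 0, 0.6],
    [0, 0, 0.6],
    [0, 0, 0.4],
    [0, 0, 0.2],
    [0, 0, 0]
  ],
  "angular": [
    [0, 0, 0],
    [0, 0, 0],
    [0, 0, 0],
    [0, 0, 0],
    [0, 0, 0],
    [0, 0, 0],
    [0, 0, 0],
    [0, 0, 0],
    [0, 0, 0],
    [0, 0, 0],
    [0, 0, 0],
    [0, 0, 0]
  ],
  "gripper": [5.5, 5.5, 5.5, 5.5, 5.5, 5.5, 5.5, 5.5, 5.5, 5.5, 5.5, 5.5]
}}

```text
time_s: 6.83
eef_pos: [0.5246, -0.2497, 0.0033]
tool_rot: [[0.988, 0.151, -0.001], [0.151, -0.988, 0.0], [-0.001, -0.001, -1.0]]
contact_force: [-0.2, 0.6, -0.1]
opening: 0.0548
```

{"name": "carry_out", "arguments": {
  "delta_pos": [
    [0, 0, 0],
    [0, 0, 0],
    [0, 0, 0],
    [0, 0, 0],
    [0, 0, 0],
    [0, 0, 0],
    [0, 0, 0]
  ],
  "angular": [
    [0, 0, 0],
    [0, 0, 0],
    [0, 0, 0],
    [0, 0, 0],
    [0, 0, 0],
    [0, 0, 0],
    [0, 0, 0]
  ],
  "gripper": [1, 1, 1, 1, 1, 1, 1]
}}

```text
time_s: 7.42
eef_pos: [0.5256, -0.25, 0.0044]
tool_rot: [[0.988, 0.151, 0.001], [0.151, -0.988, -0.0], [0.001, 0.001, -1.0]]
contact_force: [5.3, 0.9, 1.4]
opening: 0.0296
```

{"name": "carry_out", "arguments": {
  "delta_pos": [
    [0, 0, -0.2],
    [0, 0, -0.3],
    [0, 0, -0.4],
    [0, 0, -0.4],
    [0, 0, -0.5],
    [0, 0, -0.8],
    [0, 0, -1.3],
    [0, 0, -2.0],
    [0, 0, -2.5],
    [0, 0, -2.5],
    [0, 0, -2.5],
    [0, 0, -1.5]
  ],
  "angular": [
    [0, 0, 0],
    [0, 0, 0],
    [0, 0, 0],
    [0, 0, 0],
    [0, 0, 0],
    [0, 0, 0],
    [0, 0, 0],
    [0, 0, 0],
    [0, 0, 0],
    [0, 0, 0],
    [0, 0, 0],
    [0, 0, 0]
  ],
  "gripper": [1, 1, 1, 1, 1, 1, 1, 1, 1, 1, 1, 1]
}}

```text
time_s: 8.42
eef_pos: [0.5253, -0.2502, 0.1565]
tool_rot: [[0.988, 0.151, 0.002], [0.151, -0.988, -0.001], [0.002, 0.001, -1.0]]
contact_force: [-0.1, -0.3, -2.8]
opening: 0.0299
```

```bash
python3 - <<'E'
from m import *
p,d,c=cap('scene','s3.png')
p,d,c=cap('wrist','w4.png')
p,d=arm.capture('top');c=arm.get_calibration('top')
blobs(p,d,c,'orange',.06);blobs(p,d,c,'blue',.06)
E
```

```text
orange 511 [496.3914  10.2564] mean [ 0.9761 -0.6804] rect [ 972.8474 -678.4135   54.092   107.2699] 31.57975959777832 zmed -0.49259927862600517
blue 198 [483.8737  36.7121] mean [ 0.9028 -0.6405] rect [ 901.5516 -640.5044   20.8278   79.5899] 60.39274215698242 zmed 0.030472756171982175
blue 143 [475.4336  58.6643] mean [ 0.8428 -0.613 ] rect [ 841.8544 -615.7632   34.4804   43.6402] 60.39555740356445 zmed 0.03036564209569767
blue 56 [501.625   65.1607] mean [ 0.8237 -0.6799] rect [ 823.6603 -679.2595   52.5939    7.4831] 60.399600982666016 zmed 0.11241147313879032
blue 145 [469.9034  74.1379] mean [ 0.801 -0.595] rect [ 801.5936 -598.6919   42.2967   30.893 ] 60.50209426879883 zmed 0.030251815883852187
blue 120 [498.7833  83.8167] mean [ 0.7734 -0.6678] rect [ 778.0745 -669.301    17.034    56.9249] 59.79386901855469 zmed 0.030425994251823036
blue 47 [482.4681  81.    ] mean [ 0.7818 -0.6261] rect [ 782.6439 -625.9771   14.7906   22.1829] 60.03606414794922 zmed 0.030768651775254854
blue 323 [147.3251 100.0093] mean [0.7489 0.2429] rect [749.1152 243.8187  97.8189  23.5505] 72.45926666259766 zmed 0.023954948543926075
blue 154 [334.474  156.1883] mean [ 0.5915 -0.2336] rect [ 591.5819 -236.3311   26.5575   43.3352] 8.42234992980957 zmed 0.059187052729224573
```

View pics/w4.png

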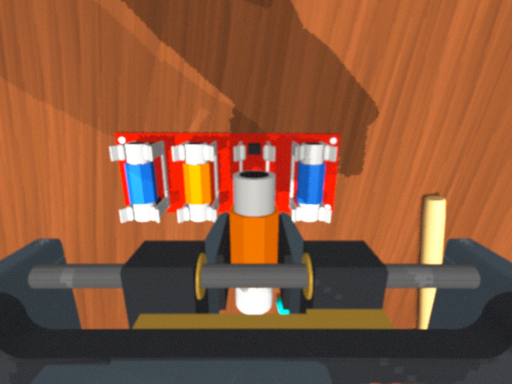

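View pics/s3.png

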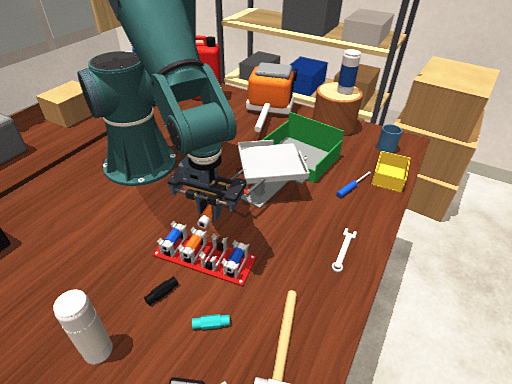

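Socket A is held level, the strip is intact and both blues are in place. Now carrying it over the tray.

{"name": "carry_out", "arguments": {
  "delta_pos": [
    [0.1, -1.0, 0],
    [0.2, -2.0, 0],
    [0.2, -2.6, 0],
    [0.2, -2.6, 0],
    [0.2, -2.6, 0],
    [0.2, -2.6, 0],
    [0.2, -2.6, 0],
    [0.2, -2.6, 0],
    [0.2, -2.6, 0],
    [0.2, -2.6, 0],
    [0.2, -2.6, 0],
    [0.2, -2.6, 0]
  ],
  "angular": [
    [0, 0, 0],
    [0, 0, 0],
    [0, 0, 0],
    [0, 0, 0],
    [0, 0, 0],
    [0, 0, 0],
    [0, 0, 0],
    [0, 0, 0],
    [0, 0, 0],
    [0, 0, 0],
    [0, 0, 0],
    [0, 0, 0]
  ],
  "gripper": [1, 1, 1, 1, 1, 1, 1, 1, 1, 1, 1, 1]
}}

```text
time_s: 9.57
eef_pos: [0.502, 0.0418, 0.1516]
tool_rot: [[0.988, 0.151, -0.003], [0.151, -0.988, -0.0], [-0.003, -0.0, -1.0]]
contact_force: [-0.6, -0.5, -3.2]
opening: 0.0301
```

{"name": "carry_out", "arguments": {
  "delta_pos": [
    [0.2, -2.6, 0],
    [0.2, -2.6, 0],
    [0.2, -2.6, 0],
    [0.2, -2.6, 0],
    [0, -2.0, 0],
    [0, -1.2, 0],
    [0, 0, 0],
    [0, 0, 0],
    [0, 0, 0],
    [0, 0, 0],
    [0, 0, 0]
  ],
  "angular": [
    [0, 0, 0],
    [0, 0, 0],
    [0, 0, 0],
    [0, 0, 0],
    [0, 0, 0],
    [0, 0, 0],
    [0, 0, 3.7],
    [0, 0, 3.7],
    [0, 0, 3.7],
    [0, 0, 3.6],
    [0, 0, 0]
  ],
  "gripper": [1, 1, 1, 1, 1, 1, 1, 1, 1, 1, 1]
}}

```text
time_s: 10.48
eef_pos: [0.4902, 0.1756, 0.152]
tool_rot: [[0.994, -0.107, -0.002], [-0.107, -0.994, -0.001], [-0.002, 0.001, -1.0]]
contact_force: [0.9, 0.2, -2.3]
opening: 0.0297
```

```bash
python3 - <<'E'
from m import *
p,d,c=cap('wrist','w5.png')
E
```

```text
(no output)
```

View pics/w5.png

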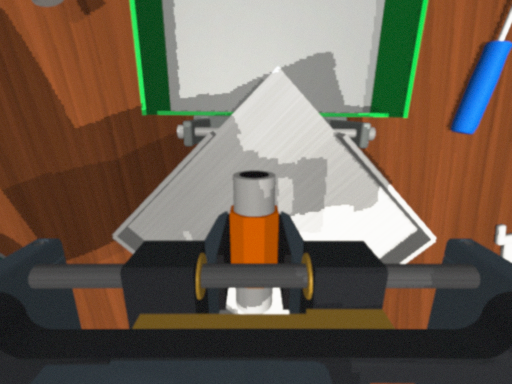

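Aligned with the tray axis, with the lip apex at (277,68). Lowering now to about 2 mm above the floor.

{"name": "carry_out", "arguments": {
  "delta_pos": [
    [0, -0.5, 0.6],
    [0, -0.5, 1.0],
    [0, 0, 1.2],
    [0, 0, 1.2],
    [0, 0, 1.0],
    [0, 0, 0.8],
    [0, 0, 0.6],
    [0, 0, 0.4],
    [0, 0, 0.2],
    [0, 0, 0],
    [0, 0, 0]
  ],
  "angular": [
    [0, 0, 0],
    [0, 0, 0],
    [0, 0, 0],
    [0, 0, 0],
    [0, 0, 0],
    [0, 0, 0],
    [0, 0, 0],
    [0, 0, 0],
    [0, 0, 0],
    [0, 0, 0],
    [0, 0, 0]
  ],
  "gripper": [1, 1, 1, 1, 1, 1, 1, 1, 1, 1, 1]
}}

```text
time_s: 11.45
eef_pos: [0.4924, 0.1859, 0.0833]
tool_rot: [[0.995, -0.104, 0.0], [-0.104, -0.995, 0.0], [0.0, -0.0, -1.0]]
contact_force: [0.1, -0.6, -2.7]
opening: 0.0299
```

{"name": "carry_out", "arguments": {
  "delta_pos": [
    [0, 0, 0.2],
    [0, 0, 0.1],
    [0, 0, 0],
    [0, 0, 0],
    [0, 0, 0],
    [0, 0, 0],
    [0, 0, 0],
    [0, 0, 0],
    [0, 0, -0.5],
    [0, 0, -1.0],
    [0, 0, -2.0],
    [0, 0, -2.5]
  ],
  "angular": [
    [0, 0, 0],
    [0, 0, 0],
    [0, 0, 0],
    [0, 0, 0],
    [0, 0, 0],
    [0, 0, 0],
    [0, 0, 0],
    [0, 0, 0],
    [0, 0, 0],
    [0, 0, 0],
    [0, 0, 0],
    [0, 0, 0]
  ],
  "gripper": [1, 1, 1, 5.5, 5.5, 5.5, 5.5, 5.5, 5.5, 5.5, 5.5, 5.5]
}}

```text
time_s: 12.45
eef_pos: [0.4913, 0.1856, 0.1405]
tool_rot: [[0.995, -0.104, -0.002], [-0.104, -0.995, -0.001], [-0.002, 0.001, -1.0]]
contact_force: [-0.1, -0.0, -0.2]
opening: 0.0551
```

{"name": "carry_out", "arguments": {
  "delta_pos": [
    [0, 0.5, -2.5],
    [0, 1.0, -2],
    [0, 2, -1],
    [0, 2.6, 0],
    [0, 2.6, 0],
    [0, 2.6, 0],
    [0, 2.6, 0],
    [0, 2.6, 0],
    [0, 2.6, 0],
    [0, 2.6, 0],
    [0, 2.6, 0],
    [0, 2.6, 0]
  ],
  "angular": [
    [0, 0, 0],
    [0, 0, 0],
    [0, 0, 0],
    [0, 0, 0],
    [0, 0, 0],
    [0, 0, 0],
    [0, 0, 0],
    [0, 0, 0],
    [0, 0, 0],
    [0, 0, 0],
    [0, 0, 0],
    [0, 0, 0]
  ],
  "gripper": [5.5, 5.5, 5.5, 5.5, 5.5, 5.5, 5.5, 5.5, 5.5, 5.5, 5.5, 5.5]
}}

```text
time_s: 13.45
eef_pos: [0.4639, -0.083, 0.1961]
tool_rot: [[0.995, -0.104, 0.001], [-0.104, -0.995, -0.0], [0.001, 0.0, -1.0]]
contact_force: [0.3, -0.1, 0.2]
opening: 0.0549
```

```bash
python3 - <<'E'
from m import *
p,d,c=cap('top','t3.png')
blobs(p,d,c,'orange',.133)
blobs(p,d,c,'red',.12)
E
```

```text
orange 529 [496.0473  10.4234] mean [ 0.9336 -0.6322] rect [ 932.2092 -627.2965   87.611    57.5582] 88.9170150756836 zmed -0.4927429986513495
orange 132 [159.553  197.1818] mean [0.4891 0.1914] rect [490.6666 188.088   42.5463  25.6759] 88.84798431396484 zmed 0.13418190657083173
orange 160 [346.4812 209.1937] mean [ 0.4525 -0.2413] rect [ 452.8421 -240.7657   21.5851   40.9516] 8.255090713500977 zmed 0.059383236867737284
red 225 [328.2533 147.2889] mean [ 0.6019 -0.2077] rect [ 595.7537 -212.2119   36.9452   97.4227] 10.754688262939453 zmed 0.00866915867702861
red 112 [346.7321 168.5625] mean [ 0.5496 -0.2494] rect [ 549.3008 -250.6361   20.8304   35.7411] 12.965627670288086 zmed 0.008467363827522553
red 68 [344.5294 183.    ] mean [ 0.5152 -0.2425] rect [ 516.1752 -243.9425   21.3838   23.6708] 10.165902137756348 zmed 0.008397774890725372
red 165 [349.0424 194.7273] mean [ 0.4872 -0.2519] rect [ 486.7676 -251.8275   20.7661   51.6113] 10.153767585754395 zmed 0.008698756853426713
red 232 [350.7328 221.2543] mean [ 0.4248 -0.2529] rect [ 425.0252 -253.5947   20.3288   65.373 ] 9.053130149841309 zmed 0.008695804063231522
red 239 [351.7866 247.8745] mean [ 0.3633 -0.2524] rect [ 364.9302 -253.5547   19.9984   84.8923] 8.690383911132812 zmed 0.008495622406052825
```

View pics/t3.png

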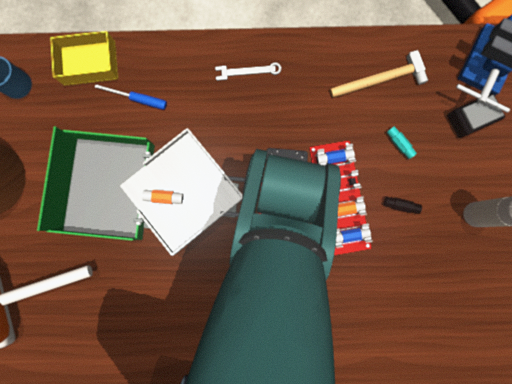

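Orange A lies flat at (159,197), sleeve top at 0.134 m as expected. Now socket B at about (0.458, -0.2585).

{"name": "carry_out", "arguments": {
  "delta_pos": [
    [0, 0, 0],
    [0, 0, 0],
    [0, 0, 0],
    [-0.3, 1.2, 0],
    [-0.4, 2.2, 0],
    [-0.4, 2.5, 0],
    [-0.5, 2.5, 0],
    [-0.5, 2.5, 0],
    [-0.4, 2.5, 0],
    [-0.4, 2.0, 0],
    [-0.3, 1.8, 0],
    [0, 0, 0]
  ],
  "angular": [
    [0, 0, -4.9],
    [0, 0, -4.9],
    [0, 0, -4.9],
    [0, 0, 0],
    [0, 0, 0],
    [0, 0, 0],
    [0, 0, 0],
    [0, 0, 0],
    [0, 0, 0],
    [0, 0, 0],
    [0, 0, 0],
    [0, 0, 0]
  ],
  "gripper": [5.5, 5.5, 5.5, 5.5, 5.5, 5.5, 5.5, 5.5, 5.5, 5.5, 5.5, 5.5]
}}

```text
time_s: 14.5
eef_pos: [0.4587, -0.2591, 0.1961]
tool_rot: [[0.989, 0.15, 0.001], [0.15, -0.989, -0.001], [0.001, 0.001, -1.0]]
contact_force: [-0.5, 1.9, 0.5]
opening: 0.0555
```

```bash
python3 - <<'E'
from m import *
s=arm.get_state();print(s['eef_pos'])
p,d,c=cap('wrist','w6.png')
blobs(p[130:240,150:350].copy(),d[130:240,150:350],{**c,'K':np.array(c['K'])-np.array([[0,0,150],[0,0,130],[0,0,0]])},'orange',.06,100)
E
```

```text
[ 0.4587 -0.2591  0.1961]
orange 3046 [15.8207 60.74  ] mean [ 0.3468 -0.2923] rect [ 358.5431 -286.663    65.3004  151.9938] 2.1782782077789307 zmed -0.0011864745909337254
orange 506 [105.5534  43.332 ] mean [ 0.4592 -0.2503] rect [ 458.7501 -256.2696   25.9866   47.507 ] 11.041032791137695 zmed 0.05749298261211784
orange 2032 [103.7982  94.6024] mean [ 0.4677 -0.3213] rect [ 467.124  -319.3481  107.0139   47.169 ] 8.598994255065918 zmed -0.0012508988124885836
orange 914 [181.0503  92.6718] mean [ 0.5712 -0.3028] rect [ 562.478  -304.9054   71.579    47.1449] 8.612768173217773 zmed -0.0012081356603719576
```

View pics/w6.png

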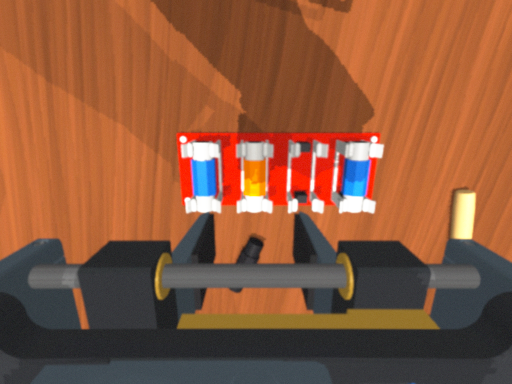

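Centred over B. Going down 19.2 cm to the same height as before, then gripping.

{"name": "carry_out", "arguments": {
  "delta_pos": [
    [0, 0, 1.2],
    [0, 0, 2.2],
    [0, 0, 2.5],
    [0, 0, 2.5],
    [0, 0, 2.5],
    [0, 0, 2.3],
    [0, 0, 1.8],
    [0, 0, 1.5],
    [0, 0, 1.2],
    [0, 0, 0.9],
    [0, 0, 0.4],
    [0, 0, 0.2]
  ],
  "angular": [
    [0, 0, 0],
    [0, 0, 0],
    [0, 0, 0],
    [0, 0, 0],
    [0, 0, 0],
    [0, 0, 0],
    [0, 0, 0],
    [0, 0, 0],
    [0, 0, 0],
    [0, 0, 0],
    [0, 0, 0],
    [0, 0, 0]
  ],
  "gripper": [5.5, 5.5, 5.5, 5.5, 5.5, 5.5, 5.5, 5.5, 5.5, 5.5, 5.5, 5.5]
}}

```text
time_s: 15.55
eef_pos: [0.4584, -0.2562, 0.0027]
tool_rot: [[0.988, 0.152, -0.0], [0.152, -0.988, 0.0], [-0.0, -0.0, -1.0]]
contact_force: [-0.6, -0.4, 0.1]
opening: 0.0549
```

{"name": "carry_out", "arguments": {
  "delta_pos": [
    [0, 0, 0],
    [0, 0, 0],
    [0, 0, 0],
    [0, 0, 0],
    [0, 0, 0],
    [0, 0, 0],
    [0, 0, 0],
    [0, 0, 0]
  ],
  "angular": [
    [0, 0, 0],
    [0, 0, 0],
    [0, 0, 0],
    [0, 0, 0],
    [0, 0, 0],
    [0, 0, 0],
    [0, 0, 0],
    [0, 0, 0]
  ],
  "gripper": [1, 1, 1, 1, 1, 1, 1, 1]
}}

```text
time_s: 16.22
eef_pos: [0.4589, -0.2568, 0.0035]
tool_rot: [[0.988, 0.151, 0.001], [0.151, -0.988, -0.0], [0.001, 0.001, -1.0]]
contact_force: [0.7, 0.3, 6.3]
opening: 0.0297
```

{"name": "carry_out", "arguments": {
  "delta_pos": [
    [0, 0, -0.2],
    [0, 0, -0.3],
    [0, 0, -0.4],
    [0, 0, -0.4],
    [0, 0, -0.5],
    [0, 0, -0.8],
    [0, 0, -1.3],
    [0, 0, -2.0],
    [0, 0, -2.5],
    [0, 0, -2.5],
    [0, 0, -2.5],
    [0, 0, -1.5]
  ],
  "angular": [
    [0, 0, 0],
    [0, 0, 0],
    [0, 0, 0],
    [0, 0, 0],
    [0, 0, 0],
    [0, 0, 0],
    [0, 0, 0],
    [0, 0, 0],
    [0, 0, 0],
    [0, 0, 0],
    [0, 0, 0],
    [0, 0, 0]
  ],
  "gripper": [1, 1, 1, 1, 1, 1, 1, 1, 1, 1, 1, 1]
}}

```text
time_s: 17.22
eef_pos: [0.4591, -0.257, 0.1554]
tool_rot: [[0.988, 0.152, 0.002], [0.152, -0.988, -0.002], [0.002, 0.002, -1.0]]
contact_force: [0.6, -0.6, -2.6]
opening: 0.0296
```

Held. Moving to the rear half of the tray, at about (0.509, 0.080).

{"name": "carry_out", "arguments": {
  "delta_pos": [
    [0.3, -1.0, 0],
    [0.7, -2.0, 0],
    [0.8, -2.5, 0],
    [0.8, -2.5, 0],
    [0.8, -2.5, 0],
    [0.8, -2.5, 0],
    [0.8, -2.5, 0],
    [0.8, -2.5, 0],
    [0.8, -2.5, 0],
    [0.8, -2.5, 0],
    [0.8, -2.5, 0],
    [0.8, -2.5, 0]
  ],
  "angular": [
    [0, 0, 0],
    [0, 0, 0],
    [0, 0, 0],
    [0, 0, 0],
    [0, 0, 0],
    [0, 0, 0],
    [0, 0, 0],
    [0, 0, 0],
    [0, 0, 0],
    [0, 0, 0],
    [0, 0, 0],
    [0, 0, 0]
  ],
  "gripper": [1, 1, 1, 1, 1, 1, 1, 1, 1, 1, 1, 1]
}}

```text
time_s: 18.22
eef_pos: [0.5042, 0.0356, 0.1515]
tool_rot: [[0.988, 0.152, -0.001], [0.152, -0.988, -0.0], [-0.001, -0.0, -1.0]]
contact_force: [0.6, 0.4, -2.8]
opening: 0.0297
```

{"name": "carry_out", "arguments": {
  "delta_pos": [
    [0.8, -2.4, 0],
    [0.3, -1.6, 0],
    [0, -0.5, 0],
    [0, 0, 0],
    [0, 0, 0],
    [0, 0, 0],
    [0, 0, 0],
    [0, 0, 0]
  ],
  "angular": [
    [0, 0, 0],
    [0, 0, 0],
    [0, 0, 0],
    [0, 0, 3.7],
    [0, 0, 3.7],
    [0, 0, 3.7],
    [0, 0, 3.7],
    [0, 0, 0]
  ],
  "gripper": [1, 1, 1, 1, 1, 1, 1, 1]
}}

```text
time_s: 18.88
eef_pos: [0.5083, 0.0798, 0.1515]
tool_rot: [[0.994, -0.109, -0.001], [-0.109, -0.994, -0.0], [-0.001, 0.0, -1.0]]
contact_force: [0.4, -0.3, -2.5]
opening: 0.0297
```

```bash
python3 - <<'E'
from m import *
print(arm.get_state()['eef_pos'])
p,d,c=cap('wrist','w7.png')
E
```

```text
[0.5083 0.0798 0.1515]
```

View pics/w7.png

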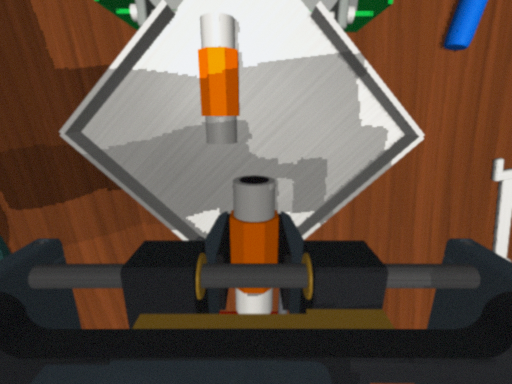

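{"name": "carry_out", "arguments": {
  "delta_pos": [
    [0, -0.3, 0.6],
    [0, 0, 1.0],
    [0, 0, 1.2],
    [0, 0, 1.2],
    [0, 0, 1.0],
    [0, 0, 0.8],
    [0, 0, 0.6],
    [0, 0, 0.4],
    [0, 0, 0.3],
    [0, 0, 0.1],
    [0, 0, 0],
    [0, 0, 0]
  ],
  "angular": [
    [0, 0, 0],
    [0, 0, 0],
    [0, 0, 0],
    [0, 0, 0],
    [0, 0, 0],
    [0, 0, 0],
    [0, 0, 0],
    [0, 0, 0],
    [0, 0, 0],
    [0, 0, 0],
    [0, 0, 0],
    [0, 0, 0]
  ],
  "gripper": [1, 1, 1, 1, 1, 1, 1, 1, 1, 1, 1, 1]
}}

```text
time_s: 19.93
eef_pos: [0.5097, 0.083, 0.0804]
tool_rot: [[0.994, -0.106, 0.001], [-0.106, -0.994, 0.0], [0.001, -0.0, -1.0]]
contact_force: [-0.1, 0.0, -2.9]
opening: 0.0299
```

{"name": "carry_out", "arguments": {
  "delta_pos": [
    [0, 0, 0],
    [0, 0, 0],
    [0, 0, 0],
    [0, 0, 0],
    [0, 0, 0],
    [0, 0, -0.5],
    [0, 0, -1.0],
    [0, 0, -2.0],
    [0, 0, -2.5],
    [0, 0, -2.5],
    [0, 0, -2.0],
    [0, 0, -1.0]
  ],
  "angular": [
    [0, 0, 0],
    [0, 0, 0],
    [0, 0, 0],
    [0, 0, 0],
    [0, 0, 0],
    [0, 0, 0],
    [0, 0, 0],
    [0, 0, 0],
    [0, 0, 0],
    [0, 0, 0],
    [0, 0, 0],
    [0, 0, 0]
  ],
  "gripper": [4.6, 4.6, 4.6, 4.6, 4.6, 4.6, 4.6, 4.6, 4.6, 4.6, 4.6, 4.6]
}}

```text
time_s: 20.93
eef_pos: [0.5106, 0.0831, 0.1985]
tool_rot: [[0.994, -0.106, 0.004], [-0.106, -0.994, 0.0], [0.004, -0.001, -1.0]]
contact_force: [-1.0, 0.7, 0.5]
opening: 0.0462
```

{"name": "carry_out", "arguments": {
  "delta_pos": [
    [0, 0.5, 0],
    [0, 0, 0],
    [0, 0, 0],
    [0, 0, 0],
    [0, 0, 0],
    [0, 0, 0],
    [0, 0, 0],
    [0, 0, 0],
    [0, 0, 0],
    [0, 0, 0],
    [0, 0, 0],
    [0, 0, 0]
  ],
  "angular": [
    [0, 0, -6.8],
    [0, 0, -7],
    [0, 0, -7],
    [0, 0, -7],
    [0, 0, -7],
    [0, 0, -7],
    [0, 0, -7],
    [0, 0, -7],
    [0, 0, -7],
    [0, 0, -7],
    [0, 0, -7],
    [0, 0, -7]
  ],
  "gripper": [4.6, 4.6, 4.6, 4.6, 4.6, 4.6, 4.6, 4.6, 4.6, 4.6, 4.6, 4.6]
}}

```text
time_s: 21.93
eef_pos: [0.5087, 0.078, 0.195]
tool_rot: [[0.207, 0.978, -0.0], [0.978, -0.207, -0.0], [-0.0, -0.0, -1.0]]
contact_force: [0.2, 0.4, 0.2]
opening: 0.0462
```

{"name": "carry_out", "arguments": {
  "delta_pos": [
    [-2, 0, 0],
    [-2, -0.2, 0],
    [-2, -0.3, 0],
    [-2, -0.3, 0],
    [-2, -0.3, 0],
    [-1.7, -0.3, 0],
    [-1, 0, 0],
    [0, 0, 0]
  ],
  "angular": [
    [0, 0, -6.2],
    [0, 0, 0],
    [0, 0, 0],
    [0, 0, 0],
    [0, 0, 0],
    [0, 0, 0],
    [0, 0, 0],
    [0, 0, 0]
  ],
  "gripper": [4.0, 4.0, 4.0, 4.0, 4.0, 4.0, 4.0, 4.0]
}}

```text
time_s: 22.6
eef_pos: [0.4792, -0.0476, 0.1951]
tool_rot: [[0.108, 0.994, 0.0], [0.994, -0.108, -0.0], [-0.0, 0.0, -1.0]]
contact_force: [0.1, -0.5, 0.9]
opening: 0.04
```

```bash
python3 - <<'E'
from m import *
s=arm.get_state();print(s['eef_pos'],s['tool_rot'])
p,d,c=cap('wrist','w8.png')
blobs(p,d,c,'red',.12,100)
p,d,c=cap('top','t4.png')
blobs(p,d,c,'orange',.133)
E
```

```text
[ 0.4792 -0.0476  0.1951] [[ 0.1077  0.9942  0.0001]
 [ 0.9942 -0.1077 -0.0001]
 [-0.0001  0.0001 -1.    ]]
red 5220 [111.3454 161.2105] mean [ 0.4312 -0.1892] rect [ 446.7034 -192.564   169.5322   77.7402] 8.59164047241211 zmed 0.007027099031956058
red 728 [254.6071 192.6236] mean [ 0.4797 -0.0459] rect [481.3804 -45.7053  10.6207  83.3605] 83.60315704345703 zmed 0.11935286836226568
red 399 [121.5764 218.1504] mean [ 0.4927 -0.195 ] rect [ 491.7193 -199.1194   20.3182   50.6192] 10.99055004119873 zmed 0.006940073897839849
red 407 [120.1572 238.1106] mean [ 0.5163 -0.2027] rect [ 516.4213 -201.4927   18.2935   38.4599] 13.210986137390137 zmed 0.0069105682111353095
orange 566 [495.3693  10.7862] mean [ 0.9326 -0.6304] rect [ 932.2504 -625.1065   91.9913   57.5591] 88.91663360595703 zmed -0.4931193467651635
orange 41 [160.4878 192.3659] mean [0.5003 0.1894] rect [499.9757 187.006   39.815    7.0199] 88.84187316894531 zmed 0.133393837744596
orange 58 [160.3621 200.1724] mean [0.4821 0.1895] rect [482.486  188.0381  42.7877   7.9948] 83.6606674194336 zmed 0.13222209360521836
```

View pics/w8.png

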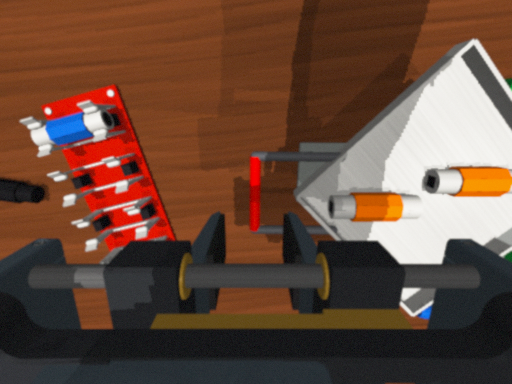

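View pics/t4.png

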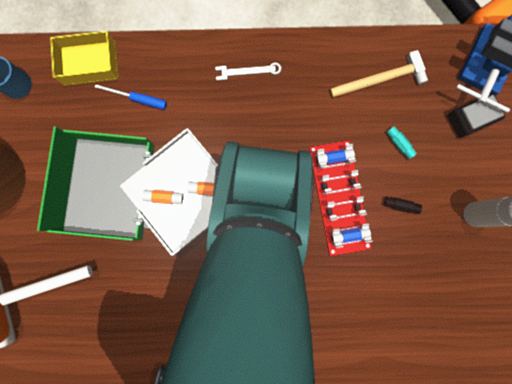

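Both sockets lie in the tray and the handle bar is at (0.4815, -0.0457), between the open fingers. Descending and pinching it.

{"name": "carry_out", "arguments": {
  "delta_pos": [
    [0.1, 0.1, 1.0],
    [0.1, 0.1, 1.5],
    [0, 0, 1.8],
    [0, 0, 1.8],
    [0, 0, 1.6],
    [0, 0, 1.4],
    [0, 0, 1.2],
    [0, 0, 0.9],
    [0, 0, 0.7],
    [0, 0, 0.5],
    [0, 0, 0],
    [0, 0, 0]
  ],
  "angular": [
    [0, 0, 0],
    [0, 0, 0],
    [0, 0, 0],
    [0, 0, 0],
    [0, 0, 0],
    [0, 0, 0],
    [0, 0, 0],
    [0, 0, 0],
    [0, 0, 0],
    [0, 0, 0],
    [0, 0, 0],
    [0, 0, 0]
  ],
  "gripper": [4, 4, 4, 4, 4, 4, 4, 4, 4, 4, 4, 4]
}}

```text
time_s: 23.7
eef_pos: [0.4817, -0.0445, 0.0711]
tool_rot: [[0.106, 0.994, 0.0], [0.994, -0.106, 0.0], [0.0, 0.0, -1.0]]
contact_force: [0.2, -0.0, 0.2]
opening: 0.0401
```

{"name": "carry_out", "arguments": {
  "delta_pos": [
    [0, 0, 0],
    [0, 0, 0],
    [0, 0, 0],
    [0, 0, 0],
    [0, 0, 0],
    [0, 0, 0],
    [0, 0, 0]
  ],
  "angular": [
    [0, 0, 0],
    [0, 0, 0],
    [0, 0, 0],
    [0, 0, 0],
    [0, 0, 0],
    [0, 0, 0],
    [0, 0, 0]
  ],
  "gripper": [0, 0, 0, 0, 0, 0, 0]
}}

```text
time_s: 24.28
eef_pos: [0.4816, -0.0469, 0.0714]
tool_rot: [[0.105, 0.994, 0.0], [0.994, -0.105, -0.003], [-0.003, 0.0, -1.0]]
contact_force: [-4.4, -29.8, 2.4]
opening: 0.0112
```

```bash
python3 - <<'E'
import numpy as np
h0=np.array([-287,10.]);prev=h0
for t in np.arange(0,0.76,.05):
    c,s=np.cos(t),np.sin(t);h=np.array([h0[0]*c+h0[1]*s,-h0[0]*s+h0[1]*c]);print(round(t,2),((h-prev)/10).round(2),((h-h0)/10).round(2));prev=h
E
```

```text
0.0 [0. 0.] [0. 0.]
0.05 [0.09 1.43] [0.09 1.43]
0.1 [0.16 1.43] [0.24 2.86]
0.15 [0.23 1.42] [0.47 4.28]
0.2 [0.3 1.4] [0.77 5.68]
0.25 [0.37 1.39] [1.14 7.07]
0.3 [0.44 1.37] [1.58 8.44]
0.35 [0.51 1.34] [2.08 9.78]
0.4 [0.57 1.32] [ 2.65 11.1 ]
0.45 [0.64 1.29] [ 3.29 12.38]
0.5 [0.7  1.25] [ 3.99 13.64]
0.55 [0.76 1.22] [ 4.76 14.85]
0.6 [0.82 1.18] [ 5.58 16.03]
0.65 [0.88 1.13] [ 6.46 17.16]
0.7 [0.94 1.09] [ 7.39 18.25]
0.75 [0.99 1.04] [ 8.38 19.29]
```

Bar pinched (11 mm), but there's a 30 N side force from a ~2 mm misalignment. I'll relieve it, then lift along the arc.

{"name": "carry_out", "arguments": {
  "delta_pos": [
    [-0.12, 0, 0],
    [-0.13, 0, 0],
    [0, 0, 0],
    [0, 0, 0]
  ],
  "angular": [
    [0, 0, 0],
    [0, 0, 0],
    [0, 0, 0],
    [0, 0, 0]
  ],
  "gripper": [0, 0, 0, 0]
}}

```text
time_s: 24.62
eef_pos: [0.4815, -0.047, 0.0713]
tool_rot: [[0.107, 0.994, 0.001], [0.994, -0.107, 0.0], [0.0, 0.001, -1.0]]
contact_force: [-1.1, 2.7, 5.0]
opening: 0.0108
```

{"name": "carry_out", "arguments": {
  "delta_pos": [
    [0.04, 0, -0.7],
    [0.05, 0, -0.73],
    [0.08, 0, -0.72],
    [0.08, 0, -0.71],
    [0.11, 0, -0.71],
    [0.12, 0, -0.71],
    [0.15, 0, -0.7],
    [0.15, 0, -0.7],
    [0, 0, 0],
    [0, 0, 0]
  ],
  "angular": [
    [0, 0, 0],
    [0, 0, 0],
    [0, 0, 0],
    [0, 0, 0],
    [0, 0, 0],
    [0, 0, 0],
    [0, 0, 0],
    [0, 0, 0],
    [0, 0, 0],
    [0, 0, 0]
  ],
  "gripper": [0, 0, 0, 0, 0, 0, 0, 0, 0, 0]
}}

```text
time_s: 25.45
eef_pos: [0.4824, -0.0396, 0.1283]
tool_rot: [[0.106, 0.994, 0.001], [0.994, -0.106, -0.001], [-0.0, 0.001, -1.0]]
contact_force: [4.2, -4.5, -4.3]
opening: 0.0117
```

Force is 4 N downward, matching the tray weight, and tilt is about 0.2. Continuing to ~0.5, then 0.65.

{"name": "carry_out", "arguments": {
  "delta_pos": [
    [0.18, 0, -0.7],
    [0.19, 0, -0.69],
    [0.22, 0, -0.69],
    [0.22, 0, -0.68],
    [0.25, 0, -0.67],
    [0.26, 0, -0.67],
    [0.28, 0, -0.66],
    [0.29, 0, -0.66],
    [0.32, 0, -0.65],
    [0.32, 0, -0.64],
    [0.35, 0, -0.63],
    [0.35, 0, -0.62]
  ],
  "angular": [
    [0, 0, 0],
    [0, 0, 0],
    [0, 0, 0],
    [0, 0, 0],
    [0, 0, 0],
    [0, 0, 0],
    [0, 0, 0],
    [0, 0, 0],
    [0, 0, 0],
    [0, 0, 0],
    [0, 0, 0],
    [0, 0, 0]
  ],
  "gripper": [0, 0, 0, 0, 0, 0, 0, 0, 0, 0, 0, 0]
}}

```text
time_s: 26.45
eef_pos: [0.486, -0.0086, 0.2082]
tool_rot: [[0.105, 0.994, 0.001], [0.994, -0.105, -0.003], [-0.003, 0.001, -1.0]]
contact_force: [2.6, -14.6, 4.3]
opening: 0.0113
```

```bash
python3 - <<'E'
from m import *
p,d,c=cap('scene','s4.png')
p2,d,c=cap('top','t5.png')
cv2.imwrite('pics/b5.png',np.hstack([cv2.resize(p[80:260,150:390,::-1],None,fx=1.6,fy=1.6),cv2.resize(p2[90:270,20:270,::-1],None,fx=1.6,fy=1.6)]))
E
```

```text
(no output)
```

View pics/b5.png

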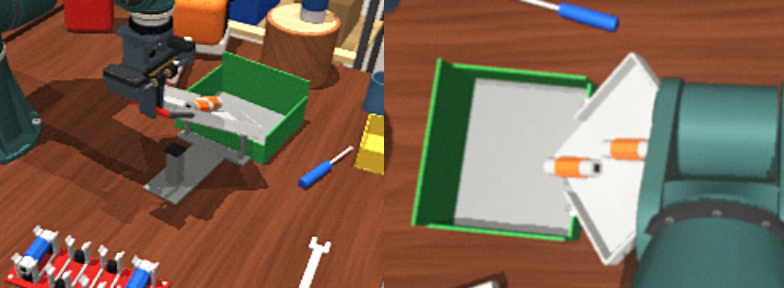

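Both sockets are sliding towards the open corner. Lifting a little more.

{"name": "carry_out", "arguments": {
  "delta_pos": [
    [0.28, 0, -0.61],
    [0.33, 0, -0.61],
    [0.35, 0, -0.6],
    [0.38, 0, -0.59],
    [0.4, 0, -0.58],
    [0.43, 0, -0.57],
    [0, 0, 0],
    [0, 0, 0],
    [0, 0, 0],
    [0, 0, 0],
    [0, 0, 0],
    [0, 0, 0]
  ],
  "angular": [
    [0, 0, 0],
    [0, 0, 0],
    [0, 0, 0],
    [0, 0, 0],
    [0, 0, 0],
    [0, 0, 0],
    [0, 0, 0],
    [0, 0, 0],
    [0, 0, 0],
    [0, 0, 0],
    [0, 0, 0],
    [0, 0, 0]
  ],
  "gripper": [0, 0, 0, 0, 0, 0, 0, 0, 0, 0, 0, 0]
}}

```text
time_s: 27.55
eef_pos: [0.4887, 0.0143, 0.2431]
tool_rot: [[0.106, 0.994, 0.002], [0.994, -0.106, 0.0], [0.0, 0.002, -1.0]]
contact_force: [9.5, 0.2, -4.4]
opening: 0.0112
```

```bash
python3 - <<'E'
from m import *
p,d,c=cap('scene','s5.png')
p2,d,c=cap('top','t6.png')
cv2.imwrite('pics/b6.png',np.hstack([cv2.resize(p[80:260,150:390,::-1],None,fx=1.6,fy=1.6),cv2.resize(p2[90:270,20:270,::-1],None,fx=1.6,fy=1.6)]))
E
```

```text
(no output)
```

View pics/b6.png

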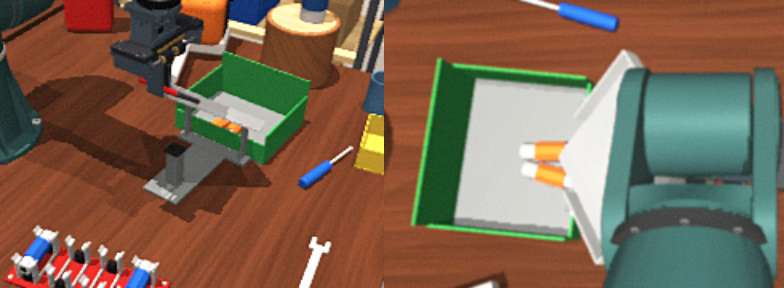

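```bash
python3 - <<'E'
from m import *
for n in ('top','scene'):
    p,d=arm.capture(n);c=arm.get_calibration(n)
    hsv=cv2.cvtColor(p,cv2.COLOR_RGB2HSV);H,S,V=[hsv[:,:,i].astype(int) for i in range(3)]
    m=((H>8)&(H<20)&(S>170)&(V>120)).astype(np.uint8)
    k,l,st,ce=cv2.connectedComponentsWithStats(m)
    for i in range(1,k):
        if st[i,4]<12: continue
        ys,xs=np.nonzero(l==i);P=np.array([atd(c,(x,y),d[y,x]) for x,y in zip(xs,ys)])
        if P[:,1].mean()>.15 and P[:,0].mean()<.75: print(n,st[i,4],ce[i],P.mean(0),P.min(0),P.max(0))
    print(n,arm.search_frame(n,'orange_a_mid')[:3])
c=arm.get_calibration('top');p,d=arm.capture('top')
for x in range(96,126,3): print(x,[round(float(atd(c,(x,y),d[y,x])[2]),3) for y in (184,186,197,199,201)])
E
```

```text
top 6794 [ 42.4586 150.2426] [0.6384 0.5385 0.0058] [ 0.2829 -0.033  -0.0062] [0.9685 0.6752 1.0586]
top 72 [145.4444 107.625 ] [0.7433 0.2603 0.0158] [ 0.3997 -0.033  -0.0033] [0.7656 0.3037 1.0586]
top 18 [178.9444 106.6667] [0.7486 0.1725 0.0017] [ 0.7357  0.1649 -0.0026] [0.7585 0.1827 0.0044]
top 14 [133.2857 111.1429] [0.739  0.2972 0.0008] [ 0.7308  0.2898 -0.0018] [0.7475 0.3031 0.0021]
top 14 [162.7143 112.5714] [0.7334 0.217  0.0002] [ 0.7259  0.2075 -0.0042] [0.7392 0.2268 0.0044]
top 15 [  3.  114.6] [0.7371 0.6539 0.0005] [ 0.7303  0.6469 -0.0035] [0.7419 0.66   0.0054]
top 15 [140.2    115.0667] [0.7273 0.278  0.0014] [ 0.7213  0.2673 -0.0024] [0.7359 0.2888 0.0037]
top 17 [147.2353 118.6471] [0.7172 0.2589 0.0006] [ 0.7017  0.2521 -0.0042] [0.7308 0.2642 0.0042]
top 18 [167.7222 117.9444] [0.7179 0.2031 0.0006] [ 0.7094  0.1963 -0.0038] [0.728  0.211  0.0041]
top 15 [132.4667 122.2   ] [0.7082 0.2991 0.0004] [ 0.6984  0.2919 -0.0032] [0.7196 0.3043 0.0053]
top 51 [123.3333 180.    ] [0.5425 0.3027 0.0538] [ 0.3997 -0.033   0.0271] [0.5491 0.3314 1.0586]
top 52 [121.25 
[... 2695 characters left out ...]
5 0.0121] [ 0.2857 -0.7684 -0.0044] [0.9397 0.6237 0.8434]
scene 22 [165.7273 133.5455] [-0.0548  0.2206  0.0012] [-0.0777  0.1896 -0.0023] [-0.0284  0.2577  0.0043]
scene 70 [291.9571 157.9857] [0.5235 0.3001 0.0318] [0.4901 0.2526 0.006 ] [0.5531 0.3318 0.0574]
scene [{'xy': [287.4, 156.1], 'p': 0.54}]
96 [0.002, 0.009, 0.006, 0.004, 0.01]
99 [0.005, 0.008, 0.008, 0.01, 0.007]
102 [0.006, 0.008, 0.013, 0.006, 0.005]
105 [0.035, 0.031, 0.005, 0.007, 0.006]
108 [0.033, 0.033, 0.034, 0.033, 0.007]
111 [0.035, 0.032, 0.036, 0.03, 0.005]
114 [0.038, 0.035, 0.037, 0.034, 0.032]
117 [0.039, 0.034, 0.032, 0.036, 0.034]
120 [0.036, 0.035, 0.034, 0.035, 0.035]
123 [0.038, 0.034, 0.035, 0.036, 0.039]
```

Both sockets lie flat on the basket floor (tops at 0.035 m) with the tray tipped. Now lowering back along the same arc.

{"name": "carry_out", "arguments": {
  "delta_pos": [
    [0, 0, 0],
    [-0.43, 0, 0.57],
    [-0.4, 0, 0.58],
    [-0.38, 0, 0.59],
    [-0.35, 0, 0.6],
    [-0.33, 0, 0.61],
    [-0.28, 0, 0.61],
    [-0.35, 0, 0.62],
    [-0.35, 0, 0.63],
    [-0.32, 0, 0.64],
    [-0.32, 0, 0.65],
    [-0.29, 0, 0.66]
  ],
  "angular": [
    [0, 0, 0],
    [0, 0, 0],
    [0, 0, 0],
    [0, 0, 0],
    [0, 0, 0],
    [0, 0, 0],
    [0, 0, 0],
    [0, 0, 0],
    [0, 0, 0],
    [0, 0, 0],
    [0, 0, 0],
    [0, 0, 0]
  ],
  "gripper": [0, 0, 0, 0, 0, 0, 0, 0, 0, 0, 0, 0]
}}

```text
time_s: 28.9
eef_pos: [0.4841, -0.0246, 0.1755]
tool_rot: [[0.106, 0.994, 0.001], [0.994, -0.106, -0.002], [-0.002, 0.001, -1.0]]
contact_force: [3.3, -10.0, 3.4]
opening: 0.0113
```

{"name": "carry_out", "arguments": {
  "delta_pos": [
    [-0.28, 0, 0.66],
    [-0.26, 0, 0.67],
    [-0.25, 0, 0.67],
    [-0.22, 0, 0.68],
    [-0.22, 0, 0.69],
    [-0.19, 0, 0.69],
    [-0.18, 0, 0.7],
    [-0.15, 0, 0.7],
    [-0.15, 0, 0.7],
    [-0.12, 0, 0.71],
    [-0.11, 0, 0.71],
    [-0.08, 0, 0.71]
  ],
  "angular": [
    [0, 0, 0],
    [0, 0, 0],
    [0, 0, 0],
    [0, 0, 0],
    [0, 0, 0],
    [0, 0, 0],
    [0, 0, 0],
    [0, 0, 0],
    [0, 0, 0],
    [0, 0, 0],
    [0, 0, 0],
    [0, 0, 0]
  ],
  "gripper": [0, 0, 0, 0, 0, 0, 0, 0, 0, 0, 0, 0]
}}

```text
time_s: 29.9
eef_pos: [0.4815, -0.0456, 0.0919]
tool_rot: [[0.106, 0.994, -0.0], [0.994, -0.106, -0.0], [-0.0, -0.0, -1.0]]
contact_force: [4.0, -3.6, -2.1]
opening: 0.0112
```

{"name": "carry_out", "arguments": {
  "delta_pos": [
    [-0.06, 0, 0.5],
    [-0.05, 0, 0.5],
    [-0.03, 0, 0.5],
    [-0.02, 0, 0.4],
    [0, 0, 0.2],
    [0, 0, 0],
    [0, 0, 0]
  ],
  "angular": [
    [0, 0, 0],
    [0, 0, 0],
    [0, 0, 0],
    [0, 0, 0],
    [0, 0, 0],
    [0, 0, 0],
    [0, 0, 0]
  ],
  "gripper": [0, 0, 0, 0, 0, 0, 0]
}}

```text
time_s: 30.48
eef_pos: [0.4814, -0.047, 0.072]
tool_rot: [[0.106, 0.994, -0.0], [0.994, -0.106, 0.0], [-0.0, -0.0, -1.0]]
contact_force: [-2.6, -0.2, 12.4]
opening: 0.0112
```

```bash
python3 - <<'E'
from m import *
s=arm.get_state();print(s['eef_pos'],s['contact_force'],s['opening'])
p,d=arm.capture('top');c=arm.get_calibration('top')
for x in range(125,210,8): print(x,round(float(atd(c,(x,187),d[187,x])[2]),4),end=' ')
E
```

```text
[ 0.4814 -0.047   0.072 ] [-2.642  -0.2449 12.4364] 0.011206635507398942
125 0.1056 133 0.106 141 0.105 149 0.1052 157 0.107 165 0.1062 173 0.1047 181 0.1062 189 0.1067 197 0.1046 205 0.1077
```

Tray is level on its stop (floor at 0.105 m throughout, +12 N reaction). Releasing and retreating.

{"name": "carry_out", "arguments": {
  "delta_pos": [
    [0, 0, 0],
    [0, 0, 0],
    [0, 0, 0],
    [0, 0, 0],
    [0, 0, 0],
    [0, 0, -0.5],
    [0, 0, -1.0],
    [0, 0, -2.0],
    [0, 0, -2.5],
    [0, 0, -2.5],
    [0, 0, -2.5],
    [0, 0, -2.0]
  ],
  "angular": [
    [0, 0, 0],
    [0, 0, 0],
    [0, 0, 0],
    [0, 0, 0],
    [0, 0, 0],
    [0, 0, 0],
    [0, 0, 0],
    [0, 0, 0],
    [0, 0, 0],
    [0, 0, 0],
    [0, 0, 0],
    [0, 0, 0]
  ],
  "gripper": [4, 4, 4, 4, 4, 4, 4, 4, 4, 4, 4, 4]
}}

```text
time_s: 31.53
eef_pos: [0.4816, -0.0471, 0.2044]
tool_rot: [[0.106, 0.994, 0.002], [0.994, -0.106, -0.0], [-0.0, 0.002, -1.0]]
contact_force: [0.5, -0.6, -0.4]
opening: 0.04
```

{"name": "carry_out", "arguments": {
  "delta_pos": [
    [0, 0, -1.5],
    [0, 0, -1],
    [-1, 0, -0.5],
    [-1, 0, 0],
    [0, 0, 0],
    [0, 0, 0]
  ],
  "angular": [
    [0, 0, 0],
    [0, 0, 0],
    [0, 0, 0],
    [0, 0, 0],
    [0, 0, 0],
    [0, 0, 0]
  ],
  "gripper": [4, 4, 4, 4, 4, 4]
}}

```text
time_s: 32.03
eef_pos: [0.4785, -0.0676, 0.2306]
tool_rot: [[0.108, 0.994, -0.002], [0.994, -0.108, 0.0], [0.0, -0.002, -1.0]]
contact_force: [0.2, 0.5, 0.4]
opening: 0.0401
```

```bash
python3 - <<'E'
from m import *
p,d,c=cap('top','t9.png')
blobs(p,d,c,'orange',.036);
for x in range(125,210,8): print(x,round(float(atd(c,(x,187),d[187,x])[2]),4),end=' ')
p,d,c=cap('scene','s9.png')
E
```

```text
orange 535 [495.8561  10.5009] mean [ 0.9893 -0.6944] rect [ 986.8934 -692.8221   55.137   111.1209] 29.46162986755371 zmed -0.49288589764180046
orange 64 [118.0156 183.9531] mean [0.5349 0.3225] rect [533.4464 319.1443  23.2954  23.3903] 88.82975006103516 zmed 0.0352594981288632
orange 143 [122.4755 199.5874] mean [0.4942 0.3102] rect [495.2245 307.8807  43.4844  25.5795] 73.08003234863281 zmed 0.03551845632477235
125 0.1029 133 0.1069 141 0.1082 149 0.1026 157 0.1061 165 0.109 173 0.1005 181 0.1067 189 0.1028 197 0.1068 205 0.1045
```

View pics/t9.png

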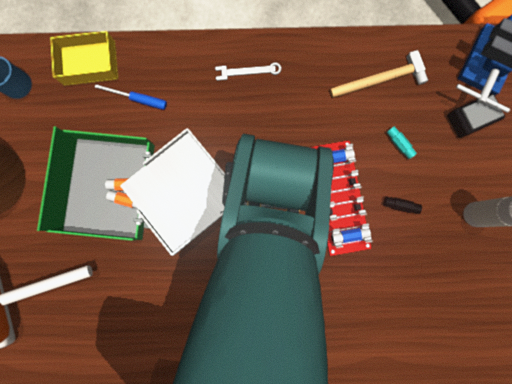

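View pics/s9.png

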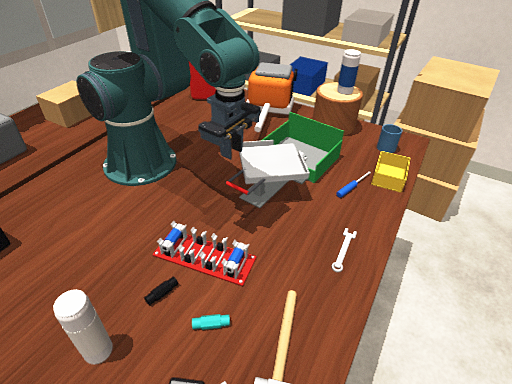

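```bash
python3 -c "
from bench import arm
print(arm.finish_job())"
```

```text
the job is handed in; nothing more can be done
None
```

I pulled both orange sockets out one at a time and put each into the tray. I then tipped the tray by its red handle until both slid into the basket, lowered it level, let go and backed away. The job was handed in at about 32 s of the 72 s allowed; it reports no verdict.

**Last checks:**
- **Orange sockets:** both lie flat on the basket floor, with sleeve tops at about 0.035 m and centres near y = 0.31, inside the front wall.
- **Tray:** the floor reads 0.10–0.11 m all along, so it is level. It was lowered gently, and the stop pushed back with about 12 N before I let go.
- **Blue sockets:** both are still in their clips. At the end I checked this in the pictures only and did not measure their positions again.
- **Gripper:** it was clear of everything, with readings under 1 N.

**What disagreed or went wrong:**
- **Finger length:** the fingertips are about 29 mm short of the reported TCP. The first grasp therefore closed just above socket A without gripping it. I corrected for this from the wrist picture, and every later grip held.
- **Handle grip:** the first pinch was about 2 mm off and showed a 30 N side force. I relieved it before lifting.

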